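# Walk the dowel stop up to the carton row

### The arm

A 6-joint arm with a two-finger parallel gripper is mounted at the origin on the work surface. World frame = base frame: x ahead of the robot, y to its left, z up, the work surface at z = 0. Lengths are in m, angles in degrees, forces in N, time in s.
With the tool pointing down it reaches from about 0.375 to 0.9 m from the base axis. Payload 3.1 kg.
Tool frame: the origin (TCP) lies midway between the tips of the shut fingers; the grasp point (between the pads) lies 19 mm behind it; z points along the fingers, y is the line along which they close (so a half turn about z gives the same grasp; the last joint's range is limited). The gripper opens to 87 mm and grips with 3 to 60 N. Pads are 19 mm wide; open, the fingers measure 117 mm over their backs; the gripper's body (75 mm by 190 mm) begins 51 mm behind the grasp point.
Start: joints at [60.418, 30.224, 82.088, -0, 67.689, -10.227], TCP at [0.207, 0.59, 0.223] pointing down, gripper open.
Joint ranges: [-176.69, 176.69], [-43.24, 126.21], [12.49, 139.97], [-82, 262], [0, 151.66], [-163.58, 163.58]. Speed limits (degrees/s): [159.86, 159.86, 180, 180, 180, 180].

### API

Orientations are given as a 3x3 rotation matrix whose columns are the frame's x, y, z axes.
In Python, from rig import read_state, capture, camera_info, hand_in gives the robot as it stands.
- The arm moves only by the tool drive_tool, never from a script. Its argument "motion" is a list of rows, each a list of 2 entries, a list of its own where there are three numbers: the shift along the tool's x, y, z in mm, then the turn, a rotation vector about the tool's x, y, z in rad. A call has 1 to 5 rows; each row shifts and turns the commanded pose from where the row before left it, along the tool's axes as they then stand; what a row does not reach is not made up. A row lasts 1/10 s, in which the tool goes at most 50 mm and 8.59 degrees, less where a joint would pass 70% of its speed; a pose out of reach is approached as far as the arm can. A call is refused whole if a number of a shift passes 50 or a number of a turn 0.15, either way. A call with a gripper value outside its range is refused whole. "gripper" is the opening, from 0 (shut) to 1 (fully open), set as the call begins (left out, the last holds). The fingers move at their own pace and stop on an object; the grip force is fixed at half the most. Time passes only in rows, so rows that do not move let the fingers close. It gives the time, the measured TCP pose, the force, the opening and the grip force at its end, in the units of the state.
- read_state(): the state, without advancing time (a new reading comes with each control period).
- capture(name): name is "scene" or "top" or "wrist"; returns the picture (420x560x3 uint8, red, green, blue); there is no depth.
- camera_info(name): a dict with "fovy" (degrees; the focal length in pixels is half the picture's height over the tangent of half this angle, whatever the lens; pixels are square), "cx", "cy" (the principal point, pixels), "k1" (the pictures are not rectified: a ray, as slopes to the right and down, at radius r is drawn at 1 + k1 r^2 times it, then the intrinsics apply), "xyz" and "orientation" of the camera in the world; the wrist camera has in their place "T_tool_cam" (4x4, takes a point from camera to tool coordinates, whose origin is the TCP and whose axes are the flange's). Camera axes: x right, y down, z forward; pixel columns grow to the right and rows downward; lengths in m; the calibration is good to about 2 mm. A picture is of the moment at which its call begins: read the wrist's pose just before it. camera_info takes no time and is no camera call.
- hand_in(): hands the job in; it is judged then, once.
The state is a dict: "time_s": time; "joint_positions": joint angles; "qvel": joint speeds; "tau": joint torques, N m; "position": TCP position; "tcp_rot": TCP orientation; "force": force on the tool from outside, world axes, zero at the start; "moment": the same for the moment, N m; "opening": opening from 0.0 (shut) to 1.0 (fully open); "grasp_force": force on a finger pad.
Only numpy, scipy, OpenCV 4.12 (cv2) and the standard library are available. Lean on these libraries where they do the work, as an engineer would, in place of code of your own. Each camera call takes 0.05 s, during which the arm holds its last target. There are 200 camera calls.

### The job

The row of cartons in the pine tray has been drawn down, so walk its dowel stop bar along the toothed rails up to the row again: one end at a time, one end never more than a notch ahead of the other, and the end you are not moving always left resting in its notch. Finish with the bar square across and fully down in the last pair of notches before the front carton, and let go of it. Leave the cartons and the other things on the bench where they stand.

Things in the scene. Friction and masses are not known exactly. Their poses are not given: they have to be found in the camera images.
- dowel_mid (a point): Centre of the stop bar: a plain round beech dowel, 18 mm in diameter, 200 mm long, about 0.12 kg, lying level across the tray's two rails, loose in their notches with 4 mm of play either way. Each end sticks out about 49 mm beyond its rail, clear all round, and can be gripped there. Its x axis runs along the dowel from the near to the far end.
- dowel_near (a point): End of the dowel on the robot's side: the point on its axis at the end face, 100 mm from the middle.
- dowel_far (a point): The other end of the dowel: the point on its axis at the end face, 100 mm from the middle.
- tray: Pine carton tray, fixed, 102 mm wide along its x (near to far), 360 mm long along its y; origin at the centre of its underside. The carton row fills its -y part, the +y part is empty. Two toothed side rails, 10 mm thick, centred at x = -46 and +46 mm. The notches still open lie at y = 18 (the last before the row), 52, 86, 120 and 154 mm; the dowel starts in the pair at y = 86 mm.
- notch_near (a point): Place of the dowel's axis over the near rail when it lies in the last notch before the row (tray x = -46, y = 18, z = 95 mm). All notches: 26 mm wide, 16 mm deep, flat floors 86 mm above the bench, 34 mm apart; the teeth between are 8 mm wide with rounded tops 102 mm up. They pass the dowel askew by one notch (20 degrees), but not by two.
- notch_far (a point): The same over the far rail (tray x = +46, y = 18, z = 95 mm); its notches are the same and stand opposite.
- shelf_edge (a point): Middle of the lower front edge of the pine riser shelf over the carton row, 236 mm above the bench. The board is 400 mm long (tray x), 18 mm thick and reaches 210 mm from here along tray -y; the edge is above tray y = 0, so at the last notch the tool must lean back towards tray +y. 28 mm posts 180 mm either side, 40 and 190 mm behind the edge; stock on top to 320 mm, from 80 mm behind it.
- carton0: Front carton of the row: white, upright, loose, 76 mm (x) by 49 mm (y) by 188 mm high, standing on the tray's 12 mm floor; origin at the centre of its underside. Its front face is 23 mm beyond the middle of the last notch.
- carton1: Middle carton of the row, the same.
- carton2: Rear carton of the row, the same.
- breads: Bystander: a stack of round crispbreads on a round board 180 mm across, 48 mm high in all; origin at the centre of its underside.
- tape: Bystander: black bench tape dispenser, 150 x 62 mm, 113 mm high; origin at the centre of its underside.
- flat_cartons: Bystander: two flat white cartons one on the other, 170 x 120 mm, 65 mm high; origin at the centre of the underside.
There are look-alikes about, which are no part of the job. Of the things shaped like the part that bears dowel_mid, the wooden one is meant.

How it is judged (in metres and radians):
On the way, in this order (a step that is already met when the one before it is completed fails the run):
1. The dowel lies askew: one end in the next notch towards the row, the other still in its starting notch, both down (((z of dowel_near in the frame of tray between 0.089 and 0.101 m and z of dowel_far in the frame of tray between 0.089 and 0.101 m and y of dowel_near in the frame of tray between 0.0233 and 0.0453 m and y of dowel_far in the frame of tray between 0.0927 and 0.1147 m) or (z of dowel_near in the frame of tray between 0.089 and 0.101 m and z of dowel_far in the frame of tray between 0.089 and 0.101 m and y of dowel_near in the frame of tray between 0.0927 and 0.1147 m and y of dowel_far in the frame of tray between 0.0233 and 0.0453 m))), for 0.2 s.
2. One end lies in the last notch before the row, the other one notch behind, both down (((z of dowel_near in the frame of tray between 0.089 and 0.101 m and z of dowel_far in the frame of tray between 0.089 and 0.101 m and y of dowel_near in the frame of tray between -0.0107 and 0.0113 m and y of dowel_far in the frame of tray between 0.0587 and 0.0807 m) or (z of dowel_near in the frame of tray between 0.089 and 0.101 m and z of dowel_far in the frame of tray between 0.089 and 0.101 m and y of dowel_near in the frame of tray between 0.0587 and 0.0807 m and y of dowel_far in the frame of tray between -0.0107 and 0.0113 m))), for 0.2 s.
At the end, for the whole second after the job is handed in: Both ends of the dowel are fully down (axis within 6 mm of 95 mm above the bench) in the last pair of notches before the front carton (each end within 11 mm of that notch line), at rest and let go (z of dowel_near in the frame of tray between 0.089 and 0.101 m and z of dowel_far in the frame of tray between 0.089 and 0.101 m and y of dowel_near in the frame of tray between 0.007 and 0.029 m and y of dowel_far in the frame of tray between 0.007 and 0.029 m and linear speed of dowel below 0.02 m/s and contact force between the fingers and dowel below 0.05 N); the robot touches nothing.
It fails at once if both ends of the dowel are lifted out of their notches at once (each more than 8 mm up) (z of each of dowel_near, dowel_far in the frame of tray above 0.103 m).
It fails at once if a carton of the row is moved more than 15 mm or tipped (distance of any of carton0, carton1, carton2 from where it was at the start of the episode above 0.015 m or angle between any of carton0, carton1, carton2's own z axis and vertical above 0.2 rad).
It fails at once if another thing on the bench is moved more than 15 mm (distance of any of breads, tape, flat_cartons from where it was at the start of the episode above 0.015 m).
It also fails if it takes over 61 s, if anything falls off the work surface, if the arm or the gripper's body presses on something with over 40 N, if the wrist force passes 120 N, or if a joint passes its speed limit or range.

## Working session

There is one attempt and no reset: what is moved stays moved. The work goes in short steps, Python scripts to look and compute and a tool call to move; the robot and the scene stay as the last step left them, time stands still between calls to the robot, and variables do not carry over. Pictures are saved under pics/ and viewed, at most 10 in all, crops included, and the job is handed in when it is done.

Besides the shell and the picture viewer there is one more tool, called after ">>>" as name(argument=value, ...), one argument or row to a line, values as JSON. drive_tool: Moves the arm, as the interface text tells. Its arguments: {"type":"object","properties":{"motion":{"type":"array","items":{"type":"array"}},"gripper":{"type":"number"}},"required":["motion"]}

```bash
mkdir -p pics; python3 - <<'E'
from rig import *
import cv2
for n in("scene","top"):
    cv2.imwrite(f"pics/{n}0.png",capture(n)[:,:,::-1]); i=camera_info(n); print(n,i)
print(camera_info("wrist")); s=read_state(); print(s)
E
```

```text
scene {'fovy': 57.198385908544374, 'cx': 286.5813504741605, 'cy': 209.9814622082492, 'k1': -0.03668869180644596, 'xyz': array([1.26801059, 0.4131258 , 0.79569634]), 'orientation': array([[-0.53520625,  0.50485758, -0.67725409],
       [ 0.84466673,  0.31072891, -0.43587344],
       [-0.00961158, -0.80533618, -0.59274046]])}
top {'fovy': 49.63998278499378, 'cx': 288.40580432809287, 'cy': 218.19121836047213, 'k1': -0.03410963922446834, 'xyz': array([ 0.46027327, -0.03288919,  1.35768687]), 'orientation': array([[ 0.01039999, -0.99790164,  0.06390737],
       [-0.99993561, -0.01008841,  0.00519632],
       [-0.00454069, -0.0639573 , -0.99794231]])}
{'fovy': 58.439171940762336, 'cx': 275.3729918112462, 'cy': 207.00587274221522, 'k1': -0.007990981293664904, 'T_tool_cam': array([[ 1.04920422e-03, -9.60784673e-01, -2.77293549e-01,
         7.55522356e-02],
       [ 9.99999361e-01,  1.12448155e-03, -1.12447910e-04,
        -5.06912125e-04],
       [ 4.19849706e-04, -2.77293254e-01,  9.60785239e-01,
        -1.62684774e-01],
       [ 0.00000000e+00,  0.00000000e+00,  0.00000000e+00,
         1.00000000e+00]])}
{'time_s': 0.1, 'joint_positions': array([ 6.04176433e+01,  3.02724560e+01,  8.21485140e+01, -8.15925272e-04,
        6.76906802e+01, -1.02271587e+01]), 'qvel': array([ 0.09021473, -0.09711941, -0.05428952,  0.04987648, -0.14888919,
       -0.05100281]), 'tau': array([-1.20271388e-04, -4.40981948e+01, -1.77150089e+01,  6.34728069e-02,
        5.33345249e-02, -5.54081555e-05]), 'position': array([0.20678319, 0.5891019 , 0.22168514]), 'tcp_rot': array([[-9.43483738e-01,  3.31417460e-01, -9.50547623e-04],
       [ 3.31418656e-01,  9.43482263e-01, -1.70115372e-03],
       [ 3.33032779e-04, -1.92004008e-03, -9.99998101e-01]]), 'force': array([-0.6340033 , -0.31073476,  0.45353891]), 'moment': array([-0.02249406, -0.03528857, -0.0179903 ]), 'grasp_force': 0.0, 'opening': 1.0010461217571909}
```

View pics/scene0.png

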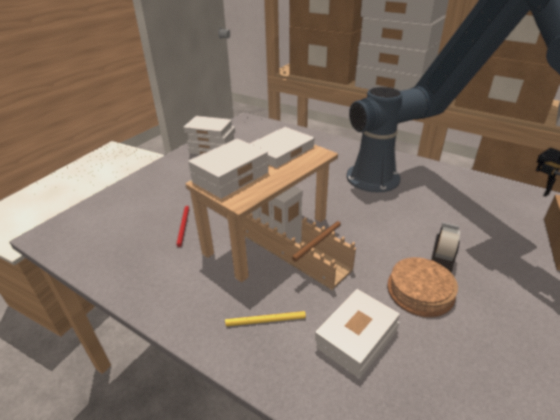

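View pics/top0.png

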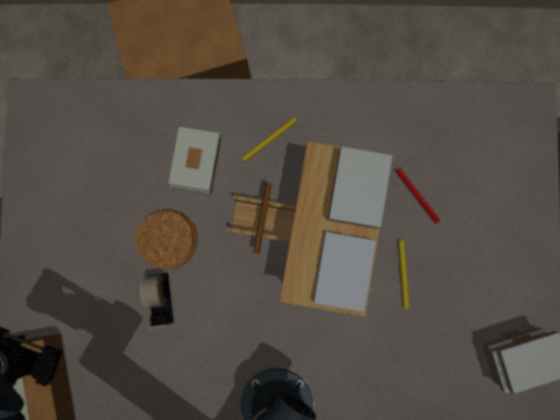

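The scene view shows the brown dowel at about (317,240) across the tray. The top view shows it at (262,218), from (268,184) to (257,252). It could be mistaken for the yellow bars at top (270,139) and (404,273) or the red bar at (417,195). The wooden one is meant, so next I check it in a close crop and segment it.

```bash
cat > h.py <<'E'
from rig import *
import numpy as np, cv2
def K(i):
    f=210/np.tan(np.radians(i["fovy"]/2)); return f
def cam(n,s=None):
    i=camera_info(n)
    if n=="wrist":
        T=np.eye(4);T[:3,:3]=s["tcp_rot"];T[:3,3]=s["position"];T=T@i["T_tool_cam"];return i,T[:3,:3],T[:3,3]
    return i,i["orientation"],i["xyz"]
def ray(c,uv):
    i,R,p=c; f=K(i); d=np.array([(uv[0]-i["cx"])/f,(uv[1]-i["cy"])/f]); q=d.copy()
    for _ in range(10): q=d/(1+i["k1"]*(q@q))
    v=R@np.array([*q,1]); return p,v/np.linalg.norm(v)
def onz(c,uv,z):
    p,v=ray(c,uv); return p+v*(z-p[2])/v[2]
def proj(c,P):
    i,R,p=c; q=R.T@(np.asarray(P)-p); q=q[:2]/q[2]; q=q*(1+i["k1"]*(q@q)); return q*K(i)+[i["cx"],i["cy"]]
E
python3 - <<'E'
from h import *
a=cv2.imread("pics/top0.png"); b=cv2.imread("pics/scene0.png")
x=cv2.resize(a[120:330,215:335],None,fx=3,fy=3,interpolation=2)[:600]
y=cv2.resize(b[185:285,230:365],None,fx=3,fy=3,interpolation=2)
o=np.zeros((600,x.shape[1]+y.shape[1],3),np.uint8);o[:x.shape[0],:x.shape[1]]=x;o[:y.shape[0],x.shape[1]:]=y
cv2.imwrite("pics/crop.png",o)
for p in [(262,190),(262,218),(258,245),(245,200),(320,150),(240,235),(262,130)]: print(p,a[p[1],p[0]], cv2.cvtColor(a,cv2.COLOR_BGR2HSV)[p[1],p[0]])
E
```

```text
(262, 190) [46 49 53] [13 34 53]
(262, 218) [26 52 83] [ 14 175  83]
(258, 245) [28 53 84] [ 13 170  84]
(245, 200) [ 54  84 104] [ 18 123 104]
(320, 150) [ 67 106 128] [ 19 122 128]
(240, 235) [75 81 87] [15 35 87]
(262, 130) [73 78 85] [13 36 85]
```

View pics/crop.png

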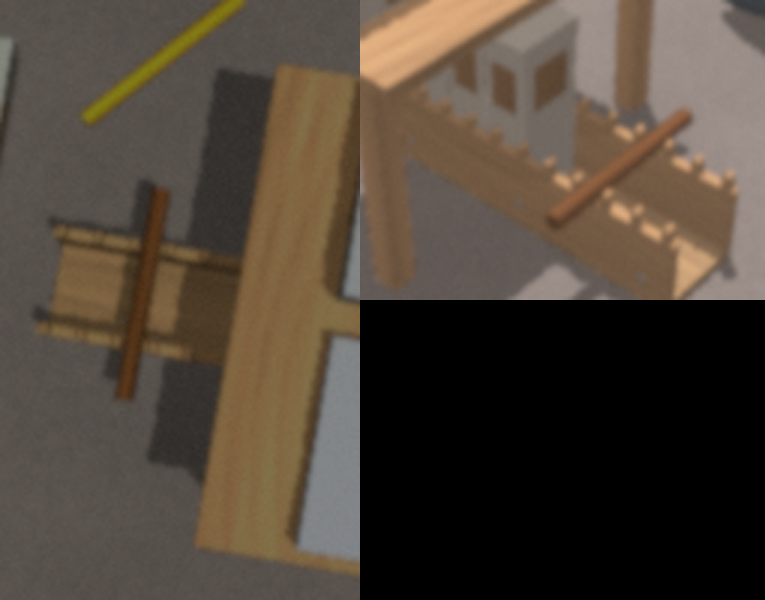

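The crop confirms the plain brown wooden dowel lying across the tray rails (crop (160,190) to (125,398)). The shelf's front edge runs from top (307,142) to (280,303).

```bash
python3 - <<'E'
from h import *
a=cv2.imread("pics/top0.png"); h=cv2.cvtColor(a,cv2.COLOR_BGR2HSV)
m=(h[...,1]>145)&(h[...,0]<17)&(h[...,2]>40)
w=np.zeros_like(m);w[170:265,248:278]=1
m=(m&w).astype(np.uint8)
n,l,st,_=cv2.connectedComponentsWithStats(m);k=1+st[1:,4].argmax();ys,xs=np.nonzero(l==k)
P=np.c_[xs,ys].astype(float);c=P.mean(0);d=np.linalg.svd(P-c,full_matrices=0)[2][0];t=(P-c)@d
if d[1]>0:d=-d;t=-t
print(len(P),c,d,t.min(),t.max())
C=cam("top"); far=onz(C,c+d*(t.max()+.5),.095);near=onz(C,c+d*(t.min()-.5),.095)
print("near",near,"far",far,np.linalg.norm(far-near),"yaw of tray", np.degrees(np.arctan2((far-near)[1],(far-near)[0])))
s1=onz(C,(306.7,142),.254);s2=onz(C,(280,302.7),.254);print("shelf",s1,s2,np.linalg.norm(s1-s2),np.degrees(np.arctan2(*(s1-s2)[1::-1])))
x=(s1-s2)[:2]/np.linalg.norm((s1-s2)[:2]);y=np.array([-x[1],x[0]]);mid=((near+far)/2)[:2]
print("dowel mid in shelf frame",[(mid-s2[:2])@x-.2,(mid-s2[:2])@y],"x",x,"y",y)
E
```

```text
387 [262.         217.42118863] [ 0.17669546 -0.98426557] -35.094906280792195 34.30888898511161
near [0.44493922 0.06342363 0.095     ] far [0.63890617 0.03145656 0.095     ] 0.19658349930922814 yaw of tray -9.35860766987634
shelf [ 0.71953714 -0.07026516  0.254     ] [ 0.32667227 -0.00900737  0.254     ] 0.3976120313185273 -8.862528415348567
dowel mid in shelf frame [np.float64(0.003983978281166228), np.float64(0.08893592163621653)] x [ 0.98806084 -0.15406423] y [0.15406423 0.98806084]
```

```bash
cat >> h.py <<'E'
from scipy.spatial.transform import Rotation as Ro, Slerp
yaw=np.radians(-9.0); TO=np.array([.5231,-.0396,0.]); TR=Ro.from_euler('z',yaw).as_matrix()
def w(p): return TO+TR@np.asarray(p,float)
def tr(p): return TR.T@(np.asarray(p)-TO)
def pose(end,yn,zn,yf,zf,lean,al,s=.08,back=0.,local=False):
    """tool pose gripping dowel; contacts (mm) over near/far rail; end -1 near,+1 far; back: m behind along tool z"""
    a=np.array([-46,yn,zn])/1e3;b=np.array([46,yf,zf])/1e3
    d=(b-a)/np.linalg.norm(b-a); g=(a+b)/2+end*s*d
    z=-(np.array([0,0,1])-d[2]*d); z/=np.linalg.norm(z); x=-d
    R=np.c_[x,np.cross(z,x),z]@Ro.from_euler('x',lean,degrees=True).as_matrix()@Ro.from_euler('y',end*al,degrees=True).as_matrix()
    p=g+R[:,2]*(.019-back)
    return (p,R) if local else (w(p),TR@R)
def check(*a,**k):
    p,R=pose(*a,**k,local=True); g=np.mgrid[-37.5:38:5,-95:96:5,-150:-69:5].reshape(3,-1)/1e3
    q=(p[:,None]+R@g)*1e3
    rail=q[2][(abs(q[0])<53)&(q[1]<182)]; sh=(q[1]<4)&(q[2]>230); ca=(abs(q[0])<41)&(q[1]<-3)&(q[2]<203)
    return f"minz {q[2].min():.0f} over-rail z {rail.min() if len(rail) else 999:.0f} shelf {sh.sum()} carton {ca.sum()} miny {q[1].min():.0f}"
def steps(p1,R1,n,s=None):
    s=s or read_state(); p0,R0=np.array(s["position"]),s["tcp_rot"]
    sl=Slerp([0,1],Ro.from_matrix(np.array([R0,R1]))); P=p0
    for k in range(n):
        A=sl(k/n).as_matrix();B=sl((k+1)/n).as_matrix(); d=(p1-p0)/n
        print([list(np.round(A.T@d*1e3,1).tolist()),np.round(Ro.from_matrix(A.T@B).as_rotvec(),3).tolist()],end=",\n")
def err(p1,R1):
    s=read_state(); print("tray TCP",np.round(tr(s["position"])*1e3,1),"err mm(tool)",np.round(s["tcp_rot"].T@(p1-s["position"])*1e3,1),"rot",np.round(Ro.from_matrix(s["tcp_rot"].T@R1).as_rotvec(),3),"F",np.round(s["force"],1),"op",s["opening"],s["time_s"],np.round(s["joint_positions"]))
E
python3 - <<'E'
from h import *
C=cam("top")
for uv in((235,197.3),(228.3,229.3)): print("rail end",tr(onz(C,uv,.1))*1e3)
print(proj(C,w([-.046,.18,.1])))
for lab,a in dict(first=(-1,86,95,86,95,20,15),firstlift=(-1,69,115,86,95,20,15),firstend=(-1,52,95,86,95,20,15),
  farstart=(1,52,95,86,95,20,15),farmid=(1,52,95,52,116,35,15),farlift=(1,52,95,18,116,50,15),farend=(1,52,95,18,95,50,15),
  nst=(-1,52,95,18,95,25,20),nst2=(-1,52,95,18,95,20,15),nlift=(-1,52,116,18,95,30,20),nmid=(-1,35,116,18,95,45,20),nmid2=(-1,20,116,18,95,50,20),nend=(-1,18,95,18,95,50,20)).items(): print(lab,check(*a))
p,R=pose(-1,86,95,86,95,20,15,back=.12); print(p); steps(p,R,13)
E
```

```text
rail end [ 48.17716438 172.34864524 100.        ]
rail end [-42.78368509 175.16399382 100.        ]
[226.38454684 230.15195246]
first minz 100 over-rail z 999 shelf 0 carton 0 miny 10
firstlift minz 137 over-rail z 164 shelf 45 carton 0 miny -17
firstend minz 100 over-rail z 159 shelf 207 carton 30 miny -47
farstart minz 100 over-rail z 117 shelf 0 carton 0 miny 24
farmid minz 112 over-rail z 132 shelf 0 carton 0 miny -3
farlift minz 83 over-rail z 173 shelf 155 carton 0 miny -31
farend minz 48 over-rail z 190 shelf 6 carton 0 miny -39
nst minz 87 over-rail z 99 shelf 0 carton 0 miny -0
nst2 minz 100 over-rail z 108 shelf 0 carton 0 miny -10
nlift minz 117 over-rail z 120 shelf 0 carton 0 miny 0
nmid minz 93 over-rail z 95 shelf 0 carton 0 miny 5
nmid2 minz 86 over-rail z 150 shelf 35 carton 0 miny -13
nend minz 45 over-rail z 999 shelf 0 carton 0 miny -16
[0.43693915 0.09490144 0.18667501]
[[-29.3, -30.0, 2.7], [0.025, -0.022, -0.017]],
[[-28.7, -30.4, 4.1], [0.025, -0.022, -0.017]],
[[-28.1, -30.8, 5.5], [0.025, -0.022, -0.017]],
[[-27.4, -31.1, 6.9], [0.025, -0.022, -0.017]],
[[-26.7, -31.4, 8.3], [0.025, -0.022, -0.017]],
[[-26.0, -31.6, 9.7], [0.025, -0.022, -0.017]],
[[-25.2, -31.8, 11.0], [0.025, -0.022, -0.017]],
[[-24.4, -31.9, 12.3], [0.025, -0.022, -0.017]],
[[-23.5, -32.0, 13.7], [0.025, -0.022, -0.017]],
[[-22.7, -32.1, 15.0], [0.025, -0.022, -0.017]],
[[-21.8, -32.1, 16.3], [0.025, -0.022, -0.017]],
[[-20.8, -32.0, 17.5], [0.025, -0.022, -0.017]],
[[-19.9, -31.9, 18.8], [0.025, -0.022, -0.017]],
```

```bash
sed -i 's/^yaw=.*/yaw=np.radians(-9.0); TO=np.array([.5258,-.0399,0.]); TR=Ro.from_euler("z",yaw).as_matrix()/' h.py
python3 - <<'E'
from h import *
for lab,a in dict(first=(-1,86,95,86,95,35,15),firstlift=(-1,69,116,86,95,35,15),firstend=(-1,52,95,86,95,35,15),farlift=(1,52,95,18,113,60,15),farend=(1,52,95,18,95,60,15),nmid=(-1,35,116,18,95,40,20),nmid2=(-1,20,113,18,95,57,20),nend=(-1,18,95,18,95,57,20)).items(): print(lab,check(*a))
p,R=pose(-1,86,95,86,95,35,15,back=.12); print(p); steps(p,R,15)
E
```

```text
first minz 73 over-rail z 999 shelf 0 carton 0 miny 31
firstlift minz 112 over-rail z 162 shelf 0 carton 0 miny 4
firstend minz 73 over-rail z 169 shelf 5 carton 0 miny -28
farlift minz 62 over-rail z 177 shelf 18 carton 0 miny -15
farend minz 33 over-rail z 999 shelf 0 carton 0 miny -22
nmid minz 101 over-rail z 104 shelf 0 carton 0 miny -3
nmid2 minz 70 over-rail z 153 shelf 0 carton 0 miny -1
nend minz 34 over-rail z 999 shelf 0 carton 0 miny -4
[0.44317305 0.1169136  0.17491525]
[[-25.3, -24.5, 3.2], [0.039, -0.021, -0.017]],
[[-24.8, -24.7, 4.6], [0.039, -0.021, -0.017]],
[[-24.3, -25.0, 6.1], [0.039, -0.021, -0.017]],
[[-23.7, -25.1, 7.6], [0.039, -0.021, -0.017]],
[[-23.1, -25.2, 9.0], [0.039, -0.021, -0.017]],
[[-22.5, -25.2, 10.5], [0.039, -0.021, -0.017]],
[[-21.8, -25.1, 11.9], [0.039, -0.021, -0.017]],
[[-21.2, -25.0, 13.3], [0.039, -0.021, -0.017]],
[[-20.4, -24.8, 14.7], [0.039, -0.021, -0.017]],
[[-19.7, -24.5, 16.1], [0.039, -0.021, -0.017]],
[[-19.0, -24.2, 17.4], [0.039, -0.021, -0.017]],
[[-18.2, -23.8, 18.7], [0.039, -0.021, -0.017]],
[[-17.4, -23.4, 20.0], [0.039, -0.021, -0.017]],
[[-16.6, -22.9, 21.3], [0.039, -0.021, -0.017]],
[[-15.7, -22.3, 22.5], [0.039, -0.021, -0.017]],
```

>>> drive_tool(
  motion=[
    [[-25,-24.5,3],[0.04,-0.02,-0.017]],
    [[-25,-25,4.5],[0.04,-0.02,-0.017]],
    [[-24,-25,6],[0.04,-0.02,-0.017]],
    [[-24,-25,7.5],[0.04,-0.02,-0.017]],
    [[-23,-25,9],[0.04,-0.02,-0.017]],
  ],
  gripper=0.6,
)

```text
time_s: 0.6
position: [0.286, 0.4309, 0.207]
tcp_rot: [[-0.967, 0.253, 0.037], [0.239, 0.946, -0.221], [-0.091, -0.205, -0.975]]
force: [0.6, -0.0, 0.6]
opening: 0.646
grasp_force: 0.0
```

>>> drive_tool(
  motion=[
    [[-22.5,-25,10.5],[0.04,-0.02,-0.017]],
    [[-22,-25,12],[0.04,-0.02,-0.017]],
    [[-21,-25,13],[0.04,-0.02,-0.017]],
    [[-20.5,-25,14.5],[0.04,-0.02,-0.017]],
    [[-20,-24.5,16],[0.04,-0.02,-0.017]],
  ],
)

```text
time_s: 1.1
position: [0.365, 0.2737, 0.1924]
tcp_rot: [[-0.979, 0.183, 0.091], [0.128, 0.897, -0.424], [-0.159, -0.403, -0.901]]
force: [0.5, -0.5, -0.9]
opening: 0.598
grasp_force: 0.0
```

>>> drive_tool(
  motion=[
    [[-19,-24,17],[0.04,-0.02,-0.017]],
    [[-18,-24,18.5],[0.04,-0.02,-0.017]],
    [[-17,-23,20],[0.04,-0.02,-0.017]],
    [[-16,-23,21],[0.04,-0.02,-0.017]],
    [[-16,-22,22],[0.04,-0.02,-0.017]],
  ],
)

```text
time_s: 1.6
position: [0.4425, 0.1173, 0.1785]
tcp_rot: [[-0.98, 0.124, 0.159], [0.004, 0.799, -0.601], [-0.201, -0.588, -0.784]]
force: [0.2, 0.4, -1.0]
opening: 0.6
grasp_force: 0.0
```

>>> drive_tool(
  motion=[
    [[0,0,0],[0,0,0]],
    [[0,0,0],[0,0,0]],
  ],
)

```text
time_s: 1.8
position: [0.4418, 0.1183, 0.1784]
tcp_rot: [[-0.98, 0.126, 0.157], [0.007, 0.8, -0.599], [-0.201, -0.586, -0.785]]
force: [0.4, 1.2, -0.7]
opening: 0.599
grasp_force: 0.0
```

```bash
python3 - <<'E'
from h import *
p,R=pose(-1,86,95,86,95,35,15,back=.12); err(p,R)
s=read_state(); a=capture("wrist"); b=capture("scene")
C=cam("wrist",s)
o=np.vstack([a[:,:,::-1],b[:,:,::-1]]); o=np.hstack([a[:,:,::-1],b[60:340,180:460,::-1].repeat(1,0)[:420] if 0 else cv2.resize(b[100:380,200:360,::-1],(240,420))])
cv2.imwrite("pics/w1.png",o)
for q in([-.1,.086,.095],[-.046,.086,.095],[.1,.086,.095]): print(q,proj(C,w(q)))
E
```

```text
tray TCP [-107.7  143.1  178.4] err mm(tool) [-0.6  1.1  3.8] rot [-0.015 -0.011  0.005] F [ 0.4  1.2 -0.7] op 0.5993285616726238 1.8 [ 24.  30. 106. -45.  60. -32.]
[-0.1, 0.086, 0.095] [279.94449561 183.08177052]
[-0.046, 0.086, 0.095] [279.34305658 244.49269154]
[0.1, 0.086, 0.095] [278.16103652 364.6353637 ]
```

View pics/w1.png

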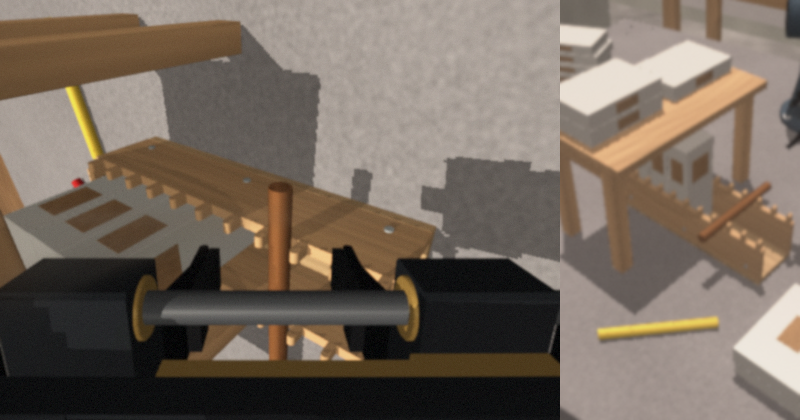

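The wrist view shows the near end of the dowel at (280,186), against a predicted (280,183), centred between the fingers. The tray estimate is good, so I descend and grip.

```bash
python3 - <<'E'
from h import *
p,R=pose(-1,86,95,86,95,35,15); steps(p,R,5)
E
```

```text
[[-0.3, 0.5, 24.9], [-0.003, -0.002, 0.001]],
[[-0.2, 0.4, 24.9], [-0.003, -0.002, 0.001]],
[[-0.2, 0.3, 24.9], [-0.003, -0.002, 0.001]],
[[-0.2, 0.2, 24.9], [-0.003, -0.002, 0.001]],
[[-0.1, 0.2, 24.9], [-0.003, -0.002, 0.001]],
```

>>> drive_tool(
  motion=[
    [[0,0.5,25],[-0.003,-0.002,0]],
    [[0,0.5,25],[-0.003,-0.002,0]],
    [[0,0,25],[-0.003,-0.002,0]],
    [[0,0,25],[-0.003,-0.002,0]],
    [[0,0,25],[-0.003,-0.002,0]],
  ],
)

```text
time_s: 2.4
position: [0.4632, 0.0458, 0.0795]
tcp_rot: [[-0.977, 0.122, 0.173], [-0.003, 0.81, -0.586], [-0.211, -0.573, -0.792]]
force: [0.2, -1.1, -0.0]
opening: 0.599
grasp_force: 0.0
```

>>> drive_tool(
  motion=[
    [[0,0,0],[0,0,0]],
    [[0,0,0],[0,0,0]],
  ],
)

```text
time_s: 2.6
position: [0.4627, 0.0457, 0.0801]
tcp_rot: [[-0.978, 0.122, 0.17], [-0.001, 0.809, -0.587], [-0.21, -0.575, -0.791]]
force: [-0.9, 0.1, -0.0]
opening: 0.602
grasp_force: 0.0
```

```bash
python3 - <<'E'
from h import *
p,R=pose(-1,86,95,86,95,35,15); err(p,R)
s=read_state(); a=capture("wrist");C=cam("wrist",s)
h=cv2.cvtColor(a,cv2.COLOR_RGB2HSV); cv2.imwrite("pics/w2.png",a[:,:,::-1])
m=(h[...,1]>145)&(h[...,0]<14)&(h[...,2]>40); m[:,:200]=0;m[:,360:]=0
for r in range(120,300,15):
    x=np.nonzero(m[r])[0]; print(r,(x.min(),x.max(),len(x)) if len(x) else None,end=' ')
for q in([-.1,.086,.095],[-.046,.086,.095]): print(q,proj(C,w(q)))
E
```

```text
tray TCP [-75.7  74.6  80.1] err mm(tool) [-0.8  0.8 -0.2] rot [0.    0.001 0.006] F [-0.9  0.1 -0. ] op 0.6018831797027615 2.6 [ 15.  40. 113. -61.  45. -20.]
120 None 135 None 150 None 165 None 180 None 195 None 210 None 225 None 240 None 255 (np.int64(259), np.int64(298), 31) 270 (np.int64(260), np.int64(300), 38) 285 (np.int64(259), np.int64(299), 41) [-0.1, 0.086, 0.095] [279.42139575 249.12497695]
[-0.046, 0.086, 0.095] [277.91523437 340.76551613]
```

View pics/w2.png

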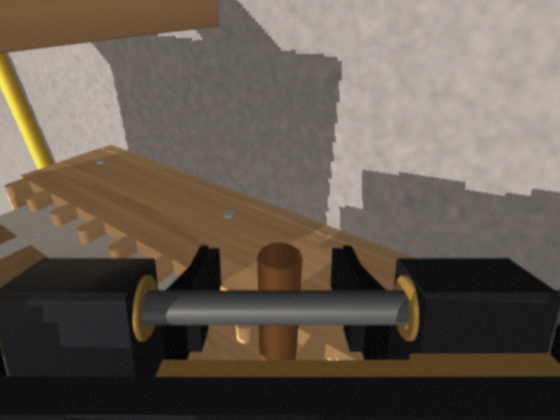

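The dowel sits centred between the fingers (end at (279,255)), so I close and plan the first near-end step.

>>> drive_tool(
  motion=[
    [[0,0,0],[0,0,0]],
    [[0,0,0],[0,0,0]],
    [[0,0,0],[0,0,0]],
    [[0,0,0],[0,0,0]],
  ],
  gripper=0,
)

```text
time_s: 3.05
position: [0.4628, 0.0453, 0.0803]
tcp_rot: [[-0.978, 0.122, 0.171], [-0.001, 0.809, -0.587], [-0.21, -0.574, -0.791]]
force: [-0.7, 0.3, -0.2]
opening: 0.321
grasp_force: 0.0
```

```bash
cat >> h.py <<'E'
def path(P0,wps):
    """rows through waypoint poses [(pose,n)...] from P0"""
    for (p1,R1),n in wps:
        p0,R0=P0; sl=Slerp([0,1],Ro.from_matrix(np.array([R0,R1])))
        for k in range(n):
            A=sl(k/n).as_matrix();B=sl((k+1)/n).as_matrix()
            print([np.round(A.T@(p1-p0)/n*1e3,1).tolist(),np.round(Ro.from_matrix(A.T@B).as_rotvec(),3).tolist()],end=",\n")
        P0=(p1,R1); print("--")
E
python3 - <<'E'
from h import *
P0=pose(-1,86,95,86,95,35,15); err(*P0); s=read_state(); print(s["grasp_force"])
path(P0,[(pose(-1,86,117,86,95,35,15),5),(pose(-1,69,117,86,95,36,15),3),(pose(-1,52,117,86,95,37,15),3),(pose(-1,52,95.5,86,95,38,15),5)])
E
```

```text
tray TCP [-75.5  74.3  80.3] err mm(tool) [-0.5  1.1 -0.3] rot [0.001 0.002 0.006] F [-0.7  0.3 -0.2] op 0.32069056056561707 3.05 [ 15.  40. 113. -61.  45. -20.]
0.0
[[-0.9, -3.3, -4.6], [-0.007, 0.038, -0.026]],
[[-0.7, -3.3, -4.7], [-0.007, 0.038, -0.026]],
[[-0.4, -3.3, -4.7], [-0.007, 0.038, -0.026]],
[[-0.1, -3.3, -4.8], [-0.007, 0.038, -0.026]],
[[0.1, -3.2, -4.8], [-0.007, 0.038, -0.026]],
--
[[0.0, -6.3, 4.3], [0.007, -0.035, -0.051]],
[[0.5, -6.2, 4.3], [0.007, -0.035, -0.051]],
[[1.0, -6.2, 4.3], [0.007, -0.035, -0.051]],
--
[[0.6, -5.7, 4.3], [0.007, -0.036, -0.046]],
[[1.0, -5.7, 4.3], [0.007, -0.036, -0.046]],
[[1.4, -5.6, 4.3], [0.007, -0.036, -0.046]],
--
[[-0.3, 3.1, 4.4], [0.01, -0.034, 0.024]],
[[-0.1, 3.1, 4.4], [0.01, -0.034, 0.024]],
[[0.1, 3.2, 4.4], [0.01, -0.034, 0.024]],
[[0.4, 3.2, 4.3], [0.01, -0.034, 0.024]],
[[0.6, 3.3, 4.3], [0.01, -0.034, 0.024]],
--
```

>>> drive_tool(
  motion=[
    [[0,0,0],[0,0,0]],
    [[0,0,0],[0,0,0]],
    [[0,0,0],[0,0,0]],
    [[0,0,0],[0,0,0]],
  ],
)

```text
time_s: 3.45
position: [0.4627, 0.045, 0.0799]
tcp_rot: [[-0.978, 0.122, 0.17], [-0.001, 0.809, -0.587], [-0.21, -0.575, -0.791]]
force: [-0.1, 1.5, 1.2]
opening: 0.194
grasp_force: 30.0
```

>>> drive_tool(
  motion=[
    [[-1,-3.3,-4.6],[-0.007,0.038,-0.026]],
    [[-0.7,-3.3,-4.7],[-0.007,0.038,-0.026]],
    [[-0.4,-3.3,-4.7],[-0.007,0.038,-0.026]],
    [[0,-3.3,-4.8],[-0.007,0.038,-0.026]],
    [[0,-3.2,-4.8],[-0.007,0.038,-0.026]],
  ],
)

```text
time_s: 3.95
position: [0.4617, 0.0452, 0.1089]
tcp_rot: [[-1.0, -0.01, -0.017], [0.001, 0.83, -0.558], [0.02, -0.558, -0.83]]
force: [1.7, -0.8, -0.0]
opening: 0.193
grasp_force: 30.0
```

>>> drive_tool(
  motion=[
    [[0,0,0],[0,0,0]],
  ],
)

```text
time_s: 4.05
position: [0.4632, 0.0451, 0.1092]
tcp_rot: [[-1.0, -0.007, -0.014], [0.002, 0.83, -0.558], [0.016, -0.558, -0.83]]
force: [0.2, -0.6, -1.6]
opening: 0.198
grasp_force: 30.0
```

```bash
python3 - <<'E'
from h import *
err(*pose(-1,86,117,86,95,35,15)); s=read_state(); print(s["grasp_force"],s["moment"])
E
```

```text
tray TCP [-75.2  74.2 109.2] err mm(tool) [ 1.1  1.4 -0.5] rot [-0.     0.006  0.003] F [ 0.2 -0.6 -1.6] op 0.1975662029919479 4.05 [ 12.  37. 105. -42.  55. -48.]
29.99873086810112 [ 0.47283338 -0.14656262  0.06466602]
```

>>> drive_tool(
  motion=[
    [[0,-6.3,4.3],[0.007,-0.035,-0.051]],
    [[0.5,-6.2,4.3],[0.007,-0.035,-0.051]],
    [[1,-6.2,4.3],[0.007,-0.035,-0.051]],
    [[0.6,-5.7,4.3],[0.007,-0.036,-0.046]],
    [[1,-5.7,4.3],[0.007,-0.036,-0.046]],
  ],
)

```text
time_s: 4.55
position: [0.4626, 0.0082, 0.1078]
tcp_rot: [[-0.954, -0.25, 0.165], [-0.299, 0.773, -0.559], [0.013, -0.583, -0.813]]
force: [1.5, -0.5, 1.4]
opening: 0.198
grasp_force: 30.0
```

>>> drive_tool(
  motion=[
    [[1.4,-5.6,4.3],[0.007,-0.036,-0.046]],
    [[0,0,0],[0,0,0]],
  ],
)

```text
time_s: 4.75
position: [0.4632, 0.0032, 0.1074]
tcp_rot: [[-0.934, -0.294, 0.202], [-0.357, 0.756, -0.549], [0.008, -0.585, -0.811]]
force: [-1.2, 15.9, 3.2]
opening: 0.197
grasp_force: 30.1
```

```bash
python3 - <<'E'
from h import *
err(*pose(-1,52,117,86,95,37,15)); s=read_state(); print(s["grasp_force"],s["moment"])
E
```

```text
tray TCP [-68.6  32.8 107.4] err mm(tool) [-0.3 -1.2 -0. ] rot [0.002 0.008 0.008] F [-1.2 15.9  3.2] op 0.1971327882426251 4.75 [  8.  35. 117. -64.  39. -47.]
30.10450406000018 [ 0.14189473  0.13904574 -0.08098903]
```

>>> drive_tool(
  motion=[
    [[0,1.5,-1],[0,0,0]],
    [[0,0,0],[0,0,0]],
  ],
)

```text
time_s: 4.95
position: [0.4631, 0.0037, 0.1076]
tcp_rot: [[-0.935, -0.291, 0.2], [-0.353, 0.755, -0.552], [0.01, -0.587, -0.809]]
force: [1.1, 4.8, -0.3]
opening: 0.196
grasp_force: 30.1
```

>>> drive_tool(
  motion=[
    [[-0.3,3.1,4.4],[0.01,-0.034,0.024]],
    [[0,3.1,4.4],[0.01,-0.034,0.024]],
    [[0,3.2,4.4],[0.01,-0.034,0.024]],
  ],
)

```text
time_s: 5.25
position: [0.463, 0.0033, 0.0921]
tcp_rot: [[-0.931, -0.212, 0.297], [-0.347, 0.766, -0.541], [-0.113, -0.607, -0.787]]
force: [19.1, -2.9, 7.7]
opening: 0.197
grasp_force: 30.1
```

```bash
python3 - <<'E'
from h import *
err(*pose(-1,52,95.5,86,95,38,15)); s=read_state(); print(s["grasp_force"],s["moment"])
E
```

```text
tray TCP [-68.8  32.8  92.1] err mm(tool) [-0.5  5.6  9.7] rot [ 0.022 -0.07   0.051] F [19.1 -2.9  7.7] op 0.19727073667154876 5.25 [  9.  38. 121. -82.  36. -24.]
30.117706786841154 [-0.25046818 -1.07537522  1.42479603]
```

Joint 4 is at its limit, so I lower the rest of the way without the outward turn and let the dowel swivel in the pads.

>>> drive_tool(
  motion=[
    [[0,1,1.5],[0.01,0.03,0.02]],
    [[0,1,1.5],[0.005,0.03,0.02]],
  ],
)

```text
time_s: 5.45
position: [0.4626, 0.003, 0.0885]
tcp_rot: [[-0.955, -0.175, 0.242], [-0.285, 0.769, -0.573], [-0.086, -0.615, -0.783]]
force: [-1.8, 0.8, 0.7]
opening: 0.197
grasp_force: 30.0
```

```bash
python3 - <<'E'
from h import *
err(*pose(-1,52,95.5,86,95,38,15)); s=read_state(); print(s["grasp_force"],s["moment"],s["joint_positions"][3])
E
```

```text
tray TCP [-69.1  32.4  88.5] err mm(tool) [-1.6  3.7  6.6] rot [ 0.003 -0.133  0.017] F [-1.8  0.8  0.7] op 0.19689095286901598 5.45 [ 10.  39. 119. -74.  39. -29.]
29.974771812558174 [0.42929753 0.16090078 0.08381101] -74.37760590849375
```

```bash
python3 - <<'E'
from h import *
p,R=pose(-1,52,95,86,95,38,8); err(p,R); steps(p,R,3)
E
```

```text
tray TCP [-69.1  32.4  88.5] err mm(tool) [0.7 4.1 7.3] rot [ 0.003 -0.014  0.021] F [-1.8  0.8  0.7] op 0.19689095286901598 5.45 [ 10.  39. 119. -74.  39. -29.]
[[0.2, 1.4, 2.4], [0.001, -0.005, 0.007]],
[[0.2, 1.4, 2.4], [0.001, -0.005, 0.007]],
[[0.3, 1.4, 2.4], [0.001, -0.005, 0.007]],
```

>>> drive_tool(
  motion=[
    [[0,1.4,2.4],[0,0,0.007]],
    [[0,1.4,2.4],[0,0,0.007]],
    [[0,1.4,2.4],[0,0,0.007]],
    [[0,0,0],[0,0,0]],
  ],
)

```text
time_s: 5.85
position: [0.4648, 0.002, 0.0805]
tcp_rot: [[-0.957, -0.154, 0.244], [-0.271, 0.774, -0.572], [-0.101, -0.614, -0.783]]
force: [-3.1, 0.2, 1.6]
opening: 0.197
grasp_force: 30.0
```

```bash
python3 - <<'E'
from h import *
err(*pose(-1,52,95,86,95,38,8)); s=read_state(); print(s["joint_positions"][3])
b=capture("scene"); a=capture("wrist"); cv2.imwrite("pics/s2.png",np.hstack([cv2.resize(b[190:310,210:370,::-1],(480,360)),cv2.resize(a[120:420,130:430,::-1],(320,360))]))
E
```

```text
tray TCP [-66.8  31.9  80.5] err mm(tool) [ 1.9  0.3 -0. ] rot [ 0.002 -0.012 -0.   ] F [-3.1  0.2  1.6] op 0.19742524681752374 5.85 [  9.  40. 119. -76.  38. -26.]
-76.08350770098892
```

View pics/s2.png

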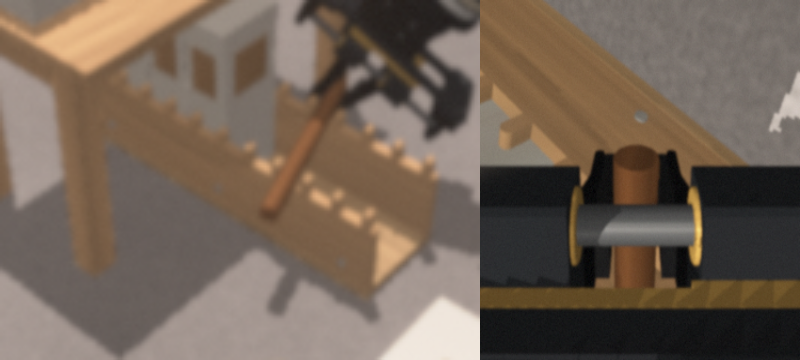

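The scene crop shows the dowel askew, near end one notch ahead and far end in its starting notch. I release, back off and record joint data for a kinematic model, because joint 4 needs watching.

>>> drive_tool(
  motion=[
    [[0,0,0],[0,0,0]],
    [[0,0,0],[0,0,0]],
    [[0,0,0],[0,0,0]],
  ],
  gripper=0.5,
)

```text
time_s: 6.25
position: [0.4664, 0.0026, 0.081]
tcp_rot: [[-0.957, -0.154, 0.247], [-0.272, 0.775, -0.571], [-0.103, -0.613, -0.783]]
force: [-0.1, -0.4, 0.3]
opening: 0.382
grasp_force: 0.0
```

```bash
python3 - <<'E'
from h import *
import json
s=read_state();json.dump([[list(s["joint_positions"]),list(s["position"]),np.array(s["tcp_rot"]).tolist()]],open("log.json","w"));print(s["opening"],s["force"])
E
```

```text
0.38240515387412477 [-0.07909983 -0.44854179  0.31115538]
```

>>> drive_tool(
  motion=[
    [[0,0,-20],[0,0,0]],
    [[0,0,-25],[0,0,0]],
    [[0,0,-30],[-0.02,0.02,0]],
    [[0,0,-30],[-0.05,0.05,0]],
    [[0,0,-20],[-0.05,0.05,0]],
  ],
)

```text
time_s: 6.75
position: [0.4368, 0.0746, 0.1815]
tcp_rot: [[-0.978, -0.178, 0.109], [-0.208, 0.84, -0.5], [-0.003, -0.512, -0.859]]
force: [1.0, -0.5, -0.3]
opening: 0.5
grasp_force: 0.0
```

```bash
cat >> h.py <<'E'
import json
from scipy.optimize import least_squares
def fk(q,k):
    q=np.radians(q); L,a1,d1,l2,l3,a3,c6=k
    A=Ro.from_euler('ZY',[q[0],q[1]+q[2]]).as_matrix(); u=Ro.from_euler('ZY',[q[0],q[1]]).as_matrix()
    W=np.array([a1*np.cos(q[0]),a1*np.sin(q[0]),d1])+u[:,2]*l2+A[:,2]*l3+A[:,0]*a3
    R=A@Ro.from_euler('ZYZ',[q[3],q[4],q[5]+c6]).as_matrix()
    return W+R[:,2]*L,R
def fit():
    D=json.load(open("log.json"))
    f=lambda k:np.concatenate([np.r_[(fk(q,k)[0]-p)*1e3,((fk(q,k)[1]-np.array(R))*300).ravel()] for q,p,R in D])
    r=[least_squares(f,[.25,0,.35,.4,.4,0,c]) for c in(0,1.6,3.14,-1.6)]
    return min(r,key=lambda r:r.cost)
def ik(p,R,k,q0):
    f=lambda q:np.r_[(fk(q,k)[0]-p)*1e3,((fk(q,k)[1]-R)*300).ravel()]
    r=least_squares(f,q0); return r.x,np.sqrt(r.cost)
E
python3 - <<'E'
from h import *
s=read_state();D=json.load(open("log.json"));D.append([list(s["joint_positions"]),list(s["position"]),np.array(s["tcp_rot"]).tolist()])
D.append([[60.4176433,30.272456,82.148514,0,67.6906802,-10.2271587],[.20678319,.5891019,.22168514],[[-.943484,.331417,-.00095],[.331419,.943482,-.0017],[.000333,-.00192,-1]]])
for q,p,R in [([24,30,106,-45,60,-32],[.4418,.1183,.1784],[[-.98,.126,.157],[.007,.8,-.599],[-.201,-.586,-.785]]),
 ([15,40,113,-61,45,-20],[.4627,.0457,.0801],[[-.978,.122,.17],[-.001,.809,-.587],[-.21,-.575,-.791]]),
 ([12,37,105,-42,55,-48],[.4632,.0451,.1092],[[-1,-.007,-.014],[.002,.83,-.558],[.016,-.558,-.83]]),
 ([8,35,117,-64,39,-47],[.4632,.0032,.1074],[[-.934,-.294,.202],[-.357,.756,-.549],[.008,-.585,-.811]])]: D.append([q,p,R])
json.dump(D,open("log.json","w")); r=fit(); k=r.x; json.dump(list(k),open("k.json","w")); print(r.cost,k)
for q,p,R in D: print(np.round((fk(q,k)[0]-p)*1e3,1),np.round(Ro.from_matrix(fk(q,k)[1].T@np.array(R)).magnitude(),3))
q0=D[0][0]
for n,a in dict(n1=(-1,52,95,18,95,20,0),n2=(-1,52,115,18,95,30,0),n3=(-1,30,116,18,95,45,0),n4=(-1,18,113,18,95,50,0),n5=(-1,18,95,18,95,50,0),n6=(-1,18,95,18,95,50,8),n7=(-1,18,95,18,95,58,5),
 f1=(1,52,95,86,95,20,15),f2=(1,52,115,86,95,25,15),f3=(1,52,95,52,116,40,15),f4=(1,52,95,18,114,57,15),f5=(1,52,95,18,95,57,15)).items():
    q,c=ik(*pose(*a),k,q0); print(n,np.round(q),round(c,2),check(*a))
E
```

```text
7371.10731627202 [0.11511187 0.03736999 0.05290544 0.61578382 0.32746971 0.13250133
 1.56641772]
[-14.7   1.5   2. ] 0.004
[  0.6 -14.    0.1] 0.004
[ 89.3 -67.5   0.5] 0.004
[ 13.2   7.1 -10.2] 0.015
[5.5 6.  2.2] 0.014
[29.8 -4.8  0.7] 0.007
[-17.2  -6.3   4.7] 0.012
n1 [  7.  39. 110. -22.  46. -35.] 0.0 minz 110 over-rail z 110 shelf 3 carton 0 miny -18
n2 [  8.  37. 105. -19.  66. -44.] 0.0 minz 110 over-rail z 110 shelf 0 carton 1 miny -10
n3 [  8.  38. 108. -38.  71. -46.] 0.0 minz 85 over-rail z 85 shelf 0 carton 0 miny -4
n4 [  7.  39. 110. -49.  68. -44.] 0.0 minz 73 over-rail z 73 shelf 12 carton 0 miny -4
n5 [  8.  42. 113. -57.  60. -27.] 0.0 minz 55 over-rail z 55 shelf 0 carton 0 miny -4
n6 [  8.  42. 116. -67.  56. -20.] 0.0 minz 51 over-rail z 58 shelf 0 carton 0 miny -8
n7 [  9.  44. 115. -67.  65. -20.] 0.0 minz 40 over-rail z 43 shelf 0 carton 0 miny 8
f1 [  7.  44.  85. -22.  67. -79.] 0.0 minz 100 over-rail z 117 shelf 0 carton 0 miny 24
f2 [  8.  46.  83. -26.  78. -81.] 0.0 minz 75 over-rail z 104 shelf 0 carton 0 miny 37
f3 [  5.  43.  85. -37.  73. -47.] 0.0 minz 103 over-rail z 131 shelf 0 carton 0 miny 5
f4 [  1.  46.  83. -38.  94. -32.] 0.0 minz 69 over-rail z 176 shelf 41 carton 0 miny -20
f5 [  1.  49.  82. -35.  98. -40.] 0.0 minz 37 over-rail z 207 shelf 0 carton 0 miny -27
```

```bash
sed -i 's/L,a1,d1,l2,l3,a3,c6=k/L,a1,d1,l2,l3,a3,c6,b=k/; s/+A\[:,0\]\*a3$/+A[:,0]*a3+A[:,1]*b/; s/\[.25,0,.35,.4,.4,0,c\]/[.25,0,.35,.4,.4,0,c,.1]/' h.py
python3 - <<'E'
from h import *
D=json.load(open("log.json")); r=fit(); k=r.x; json.dump(list(k),open("k.json","w")); print(r.cost,k)
for q,p,R in D: print(np.round((fk(q,k)[0]-p)*1e3,1),end=' ')
q0=D[0][0]
for n,a in dict(n1=(-1,52,95,18,95,20,10),n2=(-1,52,115,18,95,25,15),n3=(-1,30,116,18,95,45,15),n4=(-1,18,113,18,95,53,15),n5=(-1,18,95,18,95,53,0),n6=(-1,18,95,18,95,53,5),n7=(-1,18,95,18,95,58,10),
 f1=(1,52,95,86,95,20,15),f2=(1,52,115,86,95,25,15),f3=(1,52,95,52,116,40,15),f4=(1,52,95,18,114,60,15),f5=(1,52,95,18,95,60,15)).items():
    q,c=ik(*pose(*a),k,q0); print(n,np.round(q),round(c,2),check(*a))
p,R=pose(1,52,95,86,95,20,15,back=.1);
s=read_state()
print(s["position"],p); P1=((np.array(s["position"])*.5+p*.5)*[1,1,0]+[0,0.03,.26],Slerp([0,1],Ro.from_matrix(np.array([s["tcp_rot"],R])))(.5).as_matrix())
path((np.array(s["position"]),s["tcp_rot"]),[(P1,4),((p,R),5)])
E
```

```text
97.92750861465976 [ 0.30409749 -0.00254605  0.26786114  0.5919721   0.39105941  0.1143198
  1.56641772  0.1119614 ]
[-0.9  1.7 -1.7] [-1.8  1.2 -1.3] [-1.4 -0.6 -1.5] [ 3.6 -1.3  2.7] [-0.2 -0.6  2. ] [ 3.9 -1.8  1.5] [-2.8  0.9 -1.6] n1 [  4.  36. 109. -34.  42. -31.] 0.0 minz 104 over-rail z 109 shelf 0 carton 0 miny -13
n2 [  4.  35. 104. -28.  54. -43.] 0.0 minz 127 over-rail z 128 shelf 4 carton 0 miny -10
n3 [ 10.  41. 105. -48.  62. -40.] 0.0 minz 93 over-rail z 93 shelf 3 carton 0 miny -1
n4 [ 13.  44. 109. -62.  61. -33.] 0.0 minz 75 over-rail z 130 shelf 5 carton 0 miny -8
n5 [ 12.  48. 104. -55.  67. -28.] 0.0 minz 50 over-rail z 50 shelf 0 carton 0 miny 2
n6 [ 13.  47. 107. -60.  63. -23.] 0.0 minz 48 over-rail z 51 shelf 0 carton 0 miny -1
n7 [ 15.  50. 109. -67.  65. -16.] 0.0 minz 38 over-rail z 45 shelf 0 carton 0 miny 5
f1 [  3.  46.  79. -23.  69. -84.] 0.0 minz 100 over-rail z 117 shelf 0 carton 0 miny 24
f2 [  6.  52.  72. -27.  83. -85.] 0.0 minz 75 over-rail z 104 shelf 0 carton 0 miny 37
f3 [  5.  47.  80. -37.  74. -48.] 0.0 minz 103 over-rail z 131 shelf 0 carton 0 miny 5
f4 [  2.  58.  66. -40. 101. -35.] 0.0 minz 64 over-rail z 178 shelf 24 carton 0 miny -15
f5 [  1.  62.  61. -38. 106. -44.] 0.0 minz 33 over-rail z 999 shelf 0 carton 0 miny -22
[0.43681164 0.07456079 0.18151149] [0.63037165 0.07424643 0.16852154]
[[-25.3, -8.1, -17.9], [-0.024, 0.034, -0.002]],
[[-24.6, -7.7, -19.0], [-0.024, 0.034, -0.002]],
[[-24.0, -7.3, -20.0], [-0.024, 0.034, -0.002]],
[[-23.3, -6.8, -20.9], [-0.024, 0.034, -0.002]],
--
[[-20.3, -1.1, 18.3], [-0.019, 0.027, -0.001]],
[[-20.7, -1.5, 17.7], [-0.019, 0.027, -0.001]],
[[-21.2, -1.9, 17.1], [-0.019, 0.027, -0.001]],
[[-21.7, -2.2, 16.5], [-0.019, 0.027, -0.001]],
[[-22.1, -2.5, 15.9], [-0.019, 0.027, -0.001]],
--
```

>>> drive_tool(
  motion=[
    [[-25,-8,-18],[-0.024,0.034,0]],
    [[-24.5,-7.5,-19],[-0.024,0.034,0]],
    [[-24,-7.5,-20],[-0.024,0.034,0]],
    [[-23,-7,-21],[-0.024,0.034,0]],
  ],
)

```text
time_s: 7.15
position: [0.5342, 0.1027, 0.2602]
tcp_rot: [[-0.983, -0.179, -0.042], [-0.142, 0.885, -0.443], [0.117, -0.429, -0.896]]
force: [0.9, 0.2, -0.5]
opening: 0.497
grasp_force: 0.0
```

>>> drive_tool(
  motion=[
    [[-20,-1,18],[-0.019,0.027,0]],
    [[-21,-1.5,17.5],[-0.019,0.027,0]],
    [[-21,-2,17],[-0.019,0.027,0]],
    [[-21.5,-2,16.5],[-0.019,0.027,0]],
    [[-22,-2.5,16],[-0.019,0.027,0]],
  ],
)

```text
time_s: 7.65
position: [0.6304, 0.0709, 0.1674]
tcp_rot: [[-0.967, -0.168, -0.191], [-0.087, 0.924, -0.373], [0.239, -0.344, -0.908]]
force: [-0.1, 0.9, 0.3]
opening: 0.496
grasp_force: 0.0
```

>>> drive_tool(
  motion=[
    [[0,0,0],[0,0,0]],
    [[0,0,0],[0,0,0]],
  ],
)

```text
time_s: 7.85
position: [0.6291, 0.0708, 0.1675]
tcp_rot: [[-0.967, -0.168, -0.192], [-0.086, 0.924, -0.374], [0.24, -0.345, -0.907]]
force: [-0.9, 0.5, 0.2]
opening: 0.499
grasp_force: 0.0
```

```bash
sed -i 's/-.0399,0/-.0389,0/' h.py; python3 - <<'E'
from h import *
p,R=pose(1,52,95,86,95,20,15,back=.1); err(p,R); steps(*pose(1,52,95,86,95,20,15),5)
s=read_state(); a=capture("wrist");C=cam("wrist",s); t=capture("top")
cv2.imwrite("pics/w3.png",a[:,:,::-1]); 
d=np.array([92,34,0])/98.1/1e3
for q in(-100,80,100): print(q,proj(C,w(np.array([0,.069,.095])+q*d)))
E
```

```text
tray TCP [ 84.9 124.5 167.5] err mm(tool) [-1.3  3.5 -2.8] rot [ 0.001 -0.003 -0.016] F [-0.9  0.5  0.2] op 0.4991157962893864 7.85 [  6.  42.  72. -21.  80. -85.]
[[-0.3, 0.7, 19.4], [0.0, -0.001, -0.003]],
[[-0.3, 0.7, 19.4], [0.0, -0.001, -0.003]],
[[-0.3, 0.7, 19.4], [0.0, -0.001, -0.003]],
[[-0.3, 0.7, 19.4], [0.0, -0.001, -0.003]],
[[-0.3, 0.7, 19.4], [0.0, -0.001, -0.003]],
-100 [277.83059622 -50.95889798]
80 [281.77840395 218.43094785]
100 [282.20967166 248.07507066]
```

View pics/w3.png

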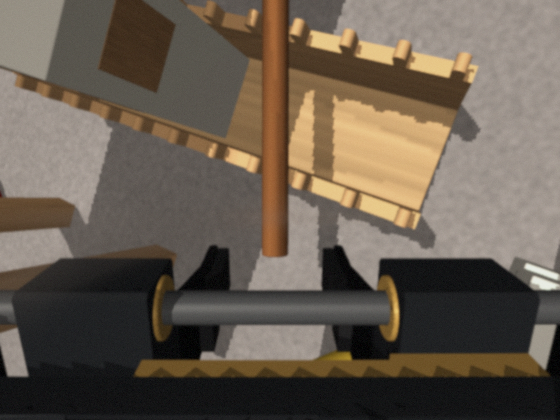

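The wrist view shows the far end at (275,255) and predicted at (282,248). The teeth count confirms near in the y=52 notch and far still in y=86. I use the tooth tops to tune the tray frame.

```bash
python3 - <<'E'
from h import *
s=read_state();C=cam("wrist",s)
for uv,x,y in [((252,18),-46,35),((298,30),-46,69),((348,42),-46,103),((403,52),-46,137),((464,66),-46,171),((405,215),46,171),((348,196),46,137),((299,180),46,103),((255,160),46,69)]:
    print(x,y,np.round(tr(onz(C,uv,.101))*1e3-[x,y,0],1)[:2])
print(tr(onz(C,(275,255),.095)),tr(onz(C,(275,5),.095)))
E
```

```text
-46 35 [ 0.4 -0.8]
-46 69 [ 1.9 -0.1]
-46 103 [2.7 0.2]
-46 137 [ 1.8 -0. ]
-46 171 [2.3 0.5]
46 171 [-0.6 -0.6]
46 137 [-0.1 -2. ]
46 103 [ 0.6 -1.3]
46 69 [-2.3 -1.1]
[0.10057409 0.10083045 0.095     ] [-0.05885865  0.04466422  0.095     ]
```

```bash
sed -i 's/-.0389,0/-.0395,0/; s/radians(-9.0)/radians(-9.4)/' h.py; python3 - <<'E'
from h import *
s=read_state();C=cam("wrist",s)
print(tr(onz(C,(275,255),.095)),tr(onz(C,(275,5),.095)))
a=tr(onz(C,(275,255),.095))*1e3;b=tr(onz(C,(275,5),.095))*1e3;m=(a-b)[1]/(a-b)[0];print(b[1]+m*(46-b[0]),b[1]+m*(-46-b[0]))
yf=b[1]+m*(46-b[0]);yn=b[1]+m*(-46-b[0])
steps(*pose(1,yn,95,yf,95,20,15),5)
E
```

```text
[0.09976972 0.10212207 0.095     ] [-0.05926702  0.04484417  0.095     ]
82.75663130738303 49.62235362370507
[[-0.3, -0.2, 20.1], [-0.001, 0.001, -0.0]],
[[-0.3, -0.2, 20.1], [-0.001, 0.001, -0.0]],
[[-0.3, -0.2, 20.1], [-0.001, 0.001, -0.0]],
[[-0.4, -0.3, 20.1], [-0.001, 0.001, -0.0]],
[[-0.4, -0.3, 20.1], [-0.001, 0.001, -0.0]],
```

>>> drive_tool(
  motion=[
    [[-0.3,0,20],[0,0,0]],
    [[-0.3,0,20],[0,0,0]],
    [[-0.3,-0.3,20],[0,0,0]],
    [[-0.4,-0.3,20],[0,0,0]],
    [[-0.4,-0.3,20],[0,0,0]],
  ],
)

```text
time_s: 8.45
position: [0.6122, 0.0339, 0.0786]
tcp_rot: [[-0.968, -0.168, -0.187], [-0.088, 0.923, -0.374], [0.236, -0.345, -0.908]]
force: [0.6, 0.3, 0.1]
opening: 0.5
grasp_force: 0.0
```

>>> drive_tool(
  motion=[
    [[0,0,0],[0,0,0]],
    [[0,0,0],[0,0,0]],
    [[0,0,0],[0,0,0]],
    [[0,0,0],[0,0,0]],
    [[0,0,0],[0,0,0]],
  ],
  gripper=0,
)

```text
time_s: 8.95
position: [0.6136, 0.0339, 0.0786]
tcp_rot: [[-0.968, -0.167, -0.187], [-0.087, 0.924, -0.373], [0.235, -0.345, -0.909]]
force: [1.2, 0.9, 1.9]
opening: 0.193
grasp_force: 30.0
```

>>> drive_tool(
  motion=[
    [[0,0,0],[0,0,0]],
    [[0,0,0],[0,0,0]],
  ],
)

```text
time_s: 9.15
position: [0.6136, 0.0337, 0.0783]
tcp_rot: [[-0.968, -0.167, -0.187], [-0.087, 0.924, -0.373], [0.235, -0.345, -0.909]]
force: [1.4, 2.6, 3.4]
opening: 0.196
grasp_force: 30.0
```

```bash
python3 - <<'E'
from h import *
k=json.load(open("k.json")); q=read_state()["joint_positions"]
P0=pose(1,49.6,95,82.8,95,20,15); err(*P0); 
W=[((1,50,95,83,117,22,15),5),((1,51,95,69,117,30,15),3),((1,52,95,52,117,40,15),3),((1,52,95,35,117,52,15),3),((1,52,95,18,116,60,15),3),((1,52,95,18,95,62,15),5)]
for a,n in W:
    q,c=ik(*pose(*a),k,q); print(np.round(q),round(c,2),check(*a))
path(P0,[(pose(*a),n) for a,n in W])
E
```

```text
tray TCP [74.7 86.6 78.3] err mm(tool) [1.9 0.1 1. ] rot [-0.002  0.007 -0.004] F [1.4 2.6 3.4] op 0.1964553782144434 9.15 [  3.  47.  79. -23.  69. -83.]
[  3.  40.  88. -26.  56. -76.] 0.0 minz 135 over-rail z 141 shelf 0 carton 0 miny 16
[  4.  43.  85. -33.  62. -61.] 0.0 minz 122 over-rail z 122 shelf 0 carton 0 miny 15
[  5.  47.  80. -37.  74. -48.] 0.0 minz 104 over-rail z 132 shelf 0 carton 0 miny 5
[  5.  53.  72. -40.  89. -38.] 0.0 minz 82 over-rail z 162 shelf 6 carton 0 miny -2
[  2.  58.  66. -40. 101. -33.] 0.0 minz 66 over-rail z 176 shelf 34 carton 0 miny -14
[  1.  63.  60. -39. 108. -43.] 0.0 minz 30 over-rail z 999 shelf 0 carton 0 miny -19
[[1.0, -2.0, -5.2], [0.003, -0.041, 0.017]],
[[0.7, -2.0, -5.2], [0.003, -0.041, 0.017]],
[[0.5, -2.1, -5.2], [0.003, -0.041, 0.017]],
[[0.2, -2.1, -5.2], [0.003, -0.041, 0.017]],
[[-0.0, -2.1, -5.2], [0.003, -0.041, 0.017]],
--
[[0.9, -6.5, 1.9], [0.044, 0.019, 0.059]],
[[0.5, -6.4, 2.2], [0.044, 0.019, 0.059]],
[[0.1, -6.4, 2.5], [0.044, 0.019, 0.059]],
--
[[0.8, -7.7, 3.5], [0.057, 0.035, 0.069]],
[[0.1, -7.6, 4.0], [0.057, 0.035, 0.069]],
[[-0.5, -7.3, 4.4], [0.057, 0.035, 0.069]],
--
[[0.1, -7.0, 4.6], [0.07, 0.044, 0.061]],
[[-0.5, -6.7, 5.1], [0.07, 0.044, 0.061]],
[[-1.2, -6.2, 5.5], [0.07, 0.044, 0.061]],
--
[[-0.7, -4.8, 5.8], [0.05, 0.05, 0.04]],
[[-1.2, -4.4, 6.0], [0.05, 0.05, 0.04]],
[[-1.6, -4.1, 6.1], [0.05, 0.05, 0.04]],
--
[[0.4, 4.3, 2.8], [0.016, 0.02, -0.034]],
[[0.2, 4.4, 2.7], [0.016, 0.02, -0.034]],
[[0.0, 4.4, 2.6], [0.016, 0.02, -0.034]],
[[-0.2, 4.5, 2.6], [0.016, 0.02, -0.034]],
[[-0.4, 4.5, 2.5], [0.016, 0.02, -0.034]],
--
```

>>> drive_tool(
  motion=[
    [[1,-2,-5.2],[0.003,-0.041,0.017]],
    [[0.7,-2,-5.2],[0.003,-0.041,0.017]],
    [[0.5,-2,-5.2],[0.003,-0.041,0.017]],
    [[0.2,-2,-5.2],[0.003,-0.041,0.017]],
    [[0,-2,-5.2],[0.003,-0.041,0.017]],
  ],
)

```text
time_s: 9.65
position: [0.6129, 0.033, 0.105]
tcp_rot: [[-0.996, -0.085, 0.012], [-0.084, 0.925, -0.37], [0.02, -0.37, -0.929]]
force: [-1.9, 0.6, -0.8]
opening: 0.199
grasp_force: 30.0
```

>>> drive_tool(
  motion=[
    [[0.9,-6.5,1.9],[0.044,0.019,0.059]],
    [[0.5,-6.4,2.2],[0.044,0.019,0.059]],
    [[0,-6.4,2.5],[0.044,0.019,0.059]],
    [[0.8,-7.7,3.5],[0.057,0.035,0.069]],
  ],
)

```text
time_s: 10.05
position: [0.6108, 0.004, 0.1081]
tcp_rot: [[-0.984, 0.156, -0.088], [0.179, 0.826, -0.534], [-0.011, -0.541, -0.841]]
force: [0.1, -1.0, 0.6]
opening: 0.196
grasp_force: 30.0
```

>>> drive_tool(
  motion=[
    [[0,-7.6,4],[0.057,0.035,0.069]],
    [[-0.5,-7.3,4.4],[0.057,0.035,0.069]],
    [[0,0,0],[0,0,0]],
  ],
)

```text
time_s: 10.35
position: [0.6083, -0.0126, 0.108]
tcp_rot: [[-0.946, 0.271, -0.18], [0.324, 0.728, -0.604], [-0.033, -0.629, -0.776]]
force: [-0.1, -0.3, -0.1]
opening: 0.203
grasp_force: 30.0
```

```bash
python3 - <<'E'
from h import *
k=json.load(open("k.json")); s=read_state();q=s["joint_positions"]
P0=pose(1,52,95,52,117,40,15); err(*P0); 
W=[((1,52,95,35,117,55,15),4),((1,52,95,18,115,67,15),4),((1,52,95,18,95,66,15),5)]
for a,n in W:
    q,c=ik(*pose(*a),k,q); print(np.round(q),round(c,2),check(*a))
path((np.array(s["position"]),s["tcp_rot"]),[(pose(*a),n) for a,n in W])
E
```

```text
tray TCP [ 77.  40. 108.] err mm(tool) [ 0.7 -1.  -1.4] rot [-0.005  0.002  0.001] F [-0.1 -0.3 -0.1] op 0.20346538538932007 10.35 [  5.  47.  80. -38.  74. -48.]
[  5.  54.  71. -42.  91. -37.] 0.0 minz 76 over-rail z 160 shelf 1 carton 0 miny 3
[  3.  61.  63. -43. 107. -32.] 0.0 minz 53 over-rail z 184 shelf 4 carton 0 miny -2
[  2.  65.  59. -41. 110. -43.] 0.0 minz 24 over-rail z 999 shelf 0 carton 0 miny -12
[[0.3, -5.7, 3.1], [0.064, 0.034, 0.048]],
[[-0.1, -5.5, 3.4], [0.064, 0.034, 0.048]],
[[-0.5, -5.3, 3.8], [0.064, 0.034, 0.048]],
[[-0.9, -5.0, 4.1], [0.064, 0.034, 0.048]],
--
[[-0.5, -3.4, 4.6], [0.056, 0.04, 0.029]],
[[-0.8, -3.1, 4.7], [0.056, 0.04, 0.029]],
[[-1.1, -2.8, 4.9], [0.056, 0.04, 0.029]],
[[-1.3, -2.5, 5.0], [0.056, 0.04, 0.029]],
--
[[0.5, 4.6, 2.1], [0.006, 0.016, -0.037]],
[[0.3, 4.6, 2.1], [0.006, 0.016, -0.037]],
[[0.1, 4.6, 2.1], [0.006, 0.016, -0.037]],
[[-0.1, 4.7, 2.0], [0.006, 0.016, -0.037]],
[[-0.3, 4.7, 2.0], [0.006, 0.016, -0.037]],
--
```

>>> drive_tool(
  motion=[
    [[0.3,-5.7,3.1],[0.064,0.034,0.048]],
    [[0,-5.5,3.4],[0.064,0.034,0.048]],
    [[-0.5,-5.3,3.8],[0.064,0.034,0.048]],
    [[-0.9,-5,4.1],[0.064,0.034,0.048]],
    [[0,0,0],[0,0,0]],
  ],
)

```text
time_s: 10.85
position: [0.5988, -0.0361, 0.1125]
tcp_rot: [[-0.845, 0.372, -0.385], [0.53, 0.479, -0.7], [-0.076, -0.795, -0.601]]
force: [0.1, 0.2, 0.1]
opening: 0.197
grasp_force: 30.0
```

>>> drive_tool(
  motion=[
    [[-0.5,-3.4,4.6],[0.056,0.04,0.029]],
    [[-0.8,-3.1,4.7],[0.056,0.04,0.029]],
    [[-1,-2.8,4.9],[0.056,0.04,0.029]],
    [[0,0,0],[0,0,0]],
  ],
)

```text
time_s: 11.25
position: [0.5911, -0.0519, 0.1127]
tcp_rot: [[-0.757, 0.364, -0.543], [0.648, 0.311, -0.695], [-0.085, -0.878, -0.471]]
force: [0.6, 0.4, -0.7]
opening: 0.197
grasp_force: 30.0
```

```bash
python3 - <<'E'
from h import *
s=read_state(); err(*pose(1,52,95,18,115,67,15))
path((np.array(s["position"]),s["tcp_rot"]),[(pose(*a),n) for a,n in [((1,52,95,18.5,115,67,15),1),((1,52,95,18.5,95,66,15),5)]])
E
```

```text
tray TCP [ 66.5  -1.6 112.7] err mm(tool) [-1.1 -2.8  4.8] rot [0.06  0.041 0.031] F [ 0.6  0.4 -0.7] op 0.19687620983445575 11.25 [  4.  60.  65. -42. 103. -34.]
[[-0.9, -2.6, 4.3], [0.06, 0.037, 0.029]],
--
[[0.5, 4.6, 2.1], [0.006, 0.016, -0.037]],
[[0.3, 4.6, 2.1], [0.006, 0.016, -0.037]],
[[0.1, 4.7, 2.1], [0.006, 0.016, -0.037]],
[[-0.1, 4.7, 2.0], [0.006, 0.016, -0.037]],
[[-0.3, 4.7, 2.0], [0.006, 0.016, -0.037]],
--
```

>>> drive_tool(
  motion=[
    [[-0.9,-2.6,4.3],[0.06,0.037,0.029]],
    [[0,0,0],[0,0,0]],
  ],
)

```text
time_s: 11.45
position: [0.5886, -0.056, 0.1137]
tcp_rot: [[-0.726, 0.353, -0.591], [0.681, 0.25, -0.688], [-0.095, -0.902, -0.422]]
force: [0.6, -0.9, -0.1]
opening: 0.2
grasp_force: 30.0
```

>>> drive_tool(
  motion=[
    [[0.5,4.6,2.1],[0.006,0.016,-0.037]],
    [[0.3,4.6,2.1],[0.006,0.016,-0.037]],
    [[0,4.7,2.1],[0.006,0.016,-0.037]],
    [[0,0,0],[0,0,0]],
  ],
)

```text
time_s: 11.85
position: [0.5887, -0.0554, 0.0988]
tcp_rot: [[-0.731, 0.262, -0.63], [0.682, 0.314, -0.66], [0.025, -0.913, -0.408]]
force: [0.2, -0.6, -1.4]
opening: 0.194
grasp_force: 30.0
```

>>> drive_tool(
  motion=[
    [[0,4.7,2],[0.006,0.016,-0.037]],
    [[-0.3,4.7,2],[0.006,0.016,-0.037]],
    [[0,0,0],[0,0,0]],
  ],
)

```text
time_s: 12.15
position: [0.5887, -0.0552, 0.0887]
tcp_rot: [[-0.727, 0.201, -0.657], [0.679, 0.355, -0.643], [0.104, -0.913, -0.394]]
force: [1.0, 0.3, -1.1]
opening: 0.199
grasp_force: 30.0
```

```bash
python3 - <<'E'
from h import *
s=read_state(); err(*pose(1,52,95,18.5,95,66,15))
a=capture("scene");b=capture("wrist");cv2.imwrite("pics/s4.png",np.hstack([cv2.resize(a[190:310,210:370,::-1],(480,360)),cv2.resize(b[120:420,130:430,::-1],(320,360))]))
E
```

```text
tray TCP [64.6 -5.2 88.7] err mm(tool) [-0.8  0.7  1. ] rot [0.001 0.002 0.   ] F [ 1.   0.3 -1.1] op 0.19861761480077866 12.15 [  2.  65.  59. -41. 110. -43.]
```

View pics/s4.png

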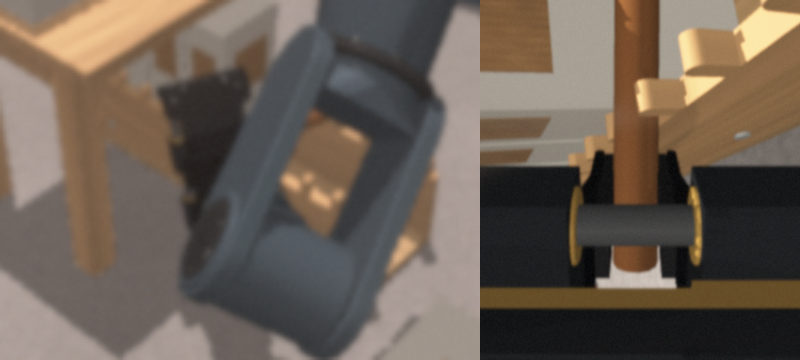

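The scene crop shows the gripper at the far end, and the wrist view shows the bar lying between two far-rail teeth. Forces are near zero, so I release and transfer to the near end.

>>> drive_tool(
  motion=[
    [[0,0,0],[0,0,0]],
    [[0,0,0],[0,0,0]],
    [[0,0,0],[0,0,0]],
    [[0,0,0],[0,0,0]],
  ],
  gripper=0.5,
)

```text
time_s: 12.65
position: [0.5888, -0.0552, 0.0893]
tcp_rot: [[-0.726, 0.2, -0.658], [0.68, 0.354, -0.642], [0.104, -0.914, -0.393]]
force: [-0.5, -0.5, 0.0]
opening: 0.457
grasp_force: 0.0
```

```bash
python3 - <<'E'
from h import *
k=json.load(open("k.json")); s=read_state();q=s["joint_positions"]; print(s["opening"],s["force"])
P0=(np.array(s["position"]),s["tcp_rot"]); A=(P0[0]-P0[1][:,2]*.08,P0[1])
C=pose(-1,52,95,18,95,20,12,s=.082,back=.1)
B=(w([.03,.15,.27]),Slerp([0,1],Ro.from_matrix(np.array([A[1],C[1]])))(.6).as_matrix())
for X in(A,B,C): q,c=ik(*X,k,q); print(np.round(X[0],3),np.round(q),round(c,2))
path(P0,[(A,3),(B,9),(C,6)])
E
```

```text
0.4568739527492628 [-0.47237578 -0.52876519  0.01684376]
[ 0.641 -0.004  0.121] [  5.  67.  46. -42. 120. -48.] 0.0
[0.58  0.104 0.27 ] [ 13.  39.  68. -29. 100. -43.] 0.0
[0.459 0.068 0.169] [  9.  27. 105. -29.  55. -35.] 0.0
[[-0.0, 0.0, -26.7], [0.0, 0.0, 0.0]],
[[-0.0, 0.0, -26.7], [0.0, 0.0, 0.0]],
[[-0.0, 0.0, -26.7], [0.0, 0.0, 0.0]],
--
[[14.8, -12.3, -9.7], [-0.054, -0.029, -0.001]],
[[14.5, -11.7, -10.8], [-0.054, -0.029, -0.001]],
[[14.2, -11.1, -11.8], [-0.054, -0.029, -0.001]],
[[13.8, -10.4, -12.8], [-0.054, -0.029, -0.001]],
[[13.5, -9.7, -13.7], [-0.054, -0.029, -0.001]],
[[13.1, -8.9, -14.6], [-0.054, -0.029, -0.001]],
[[12.6, -8.1, -15.5], [-0.054, -0.029, -0.001]],
[[12.2, -7.2, -16.2], [-0.054, -0.029, -0.001]],
[[11.7, -6.3, -17.0], [-0.054, -0.029, -0.001]],
--
[[15.0, -2.2, 22.2], [-0.054, -0.029, -0.001]],
[[15.6, -3.3, 21.6], [-0.054, -0.029, -0.001]],
[[16.3, -4.5, 20.9], [-0.054, -0.029, -0.001]],
[[16.9, -5.6, 20.2], [-0.054, -0.029, -0.001]],
[[17.5, -6.6, 19.3], [-0.054, -0.029, -0.001]],
[[18.0, -7.6, 18.4], [-0.054, -0.029, -0.001]],
--
```

>>> drive_tool(
  motion=[
    [[0,0,-25],[0,0,0]],
    [[0,0,-27.5],[0,0,0]],
    [[0,0,-27.5],[0,0,0]],
  ],
)

```text
time_s: 12.95
position: [0.6417, -0.0035, 0.121]
tcp_rot: [[-0.725, 0.2, -0.659], [0.68, 0.354, -0.642], [0.105, -0.914, -0.392]]
force: [0.1, 0.6, -1.0]
opening: 0.499
grasp_force: 0.0
```

>>> drive_tool(
  motion=[
    [[15,-12,-10],[-0.054,-0.029,0]],
    [[14.5,-11.5,-11],[-0.054,-0.029,0]],
    [[14,-11,-12],[-0.054,-0.029,0]],
    [[14,-10.5,-13],[-0.054,-0.029,0]],
    [[13.5,-9.5,-14],[-0.054,-0.029,0]],
  ],
)

```text
time_s: 13.45
position: [0.6076, 0.0577, 0.2039]
tcp_rot: [[-0.809, 0.355, -0.469], [0.587, 0.526, -0.615], [0.029, -0.773, -0.634]]
force: [0.8, 0.5, 0.4]
opening: 0.505
grasp_force: 0.0
```

>>> drive_tool(
  motion=[
    [[13,-9,-14.5],[-0.054,-0.029,0]],
    [[12.5,-8,-15.5],[-0.054,-0.029,0]],
    [[12,-7,-16],[-0.054,-0.029,0]],
    [[11.5,-6.5,-17],[-0.054,-0.029,0]],
  ],
)

```text
time_s: 13.85
position: [0.5806, 0.1052, 0.2699]
tcp_rot: [[-0.853, 0.437, -0.286], [0.519, 0.653, -0.551], [-0.054, -0.619, -0.784]]
force: [0.2, -0.3, 0.2]
opening: 0.497
grasp_force: 0.0
```

>>> drive_tool(
  motion=[
    [[15,-2,22],[-0.054,-0.029,0]],
    [[15.5,-3.5,21.5],[-0.054,-0.029,0]],
    [[16.5,-4.5,21],[-0.054,-0.029,0]],
    [[17,-5.5,20],[-0.054,-0.029,0]],
    [[17.5,-6.5,19.5],[-0.054,-0.029,0]],
  ],
)

```text
time_s: 14.35
position: [0.4795, 0.0758, 0.185]
tcp_rot: [[-0.876, 0.48, -0.034], [0.448, 0.786, -0.426], [-0.178, -0.389, -0.904]]
force: [1.0, -0.1, -0.4]
opening: 0.496
grasp_force: 0.0
```

>>> drive_tool(
  motion=[
    [[18,-7.5,18.5],[-0.054,-0.029,0]],
    [[0,0,0],[0,0,0]],
    [[0,0,0],[0,0,0]],
  ],
)

```text
time_s: 14.65
position: [0.46, 0.0699, 0.1684]
tcp_rot: [[-0.877, 0.481, 0.014], [0.436, 0.807, -0.398], [-0.202, -0.343, -0.917]]
force: [0.2, 0.5, -0.2]
opening: 0.5
grasp_force: 0.0
```

```bash
python3 - <<'E'
from h import *
err(*pose(-1,52,95,18,95,20,12,s=.082,back=.1)); s=read_state()
a=capture("wrist");C=cam("wrist",s);cv2.imwrite("pics/w5.png",a[:,:,::-1])
d=np.array([92,-34,0])/98.1/1e3
for q in(-100,-50,50): print(q,proj(C,w(np.array([0,.035,.095])+q*d)))
E
```

```text
tray TCP [-82.8  97.2 168.4] err mm(tool) [-0.5 -2.7 -0. ] rot [-0.004  0.001 -0.017] F [ 0.2  0.5 -0.2] op 0.5000061552320607 14.65 [ 10.  27. 105. -29.  55. -33.]
-100 [272.00335347 190.75558428]
-50 [273.45603707 253.44860725]
50 [275.71138643 350.66777974]
```

View pics/w5.png

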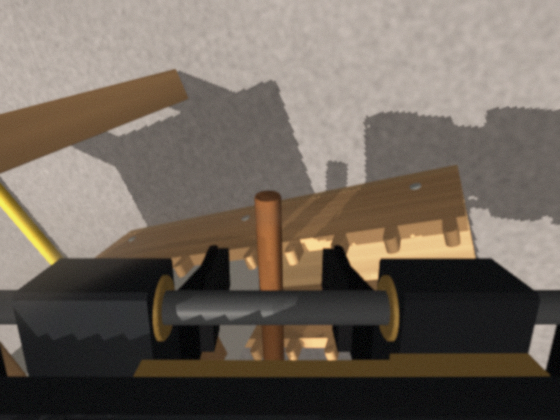

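The near end shows at (268,195), 4 px left of its prediction, and lies in the y=52 notch by tooth count. I descend with about a 2 mm shift.

```bash
python3 - <<'E'
from h import *
steps(*pose(-1,50,95,17,95,20,12,s=.082),5)
E
```

```text
[[0.2, -1.1, 20.3], [-0.001, -0.0, -0.005]],
[[0.2, -1.1, 20.3], [-0.001, -0.0, -0.005]],
[[0.2, -1.1, 20.3], [-0.001, -0.0, -0.005]],
[[0.2, -1.2, 20.2], [-0.001, -0.0, -0.005]],
[[0.2, -1.2, 20.2], [-0.001, -0.0, -0.005]],
```

>>> drive_tool(
  motion=[
    [[0,-1.1,20],[0,0,-0.005]],
    [[0,-1.1,20],[0,0,-0.005]],
    [[0,-1.1,20],[0,0,-0.005]],
    [[0.2,-1.1,20],[0,0,-0.005]],
    [[0.2,-1.1,20],[0,0,-0.005]],
  ],
)

```text
time_s: 15.2
position: [0.4621, 0.0261, 0.0778]
tcp_rot: [[-0.888, 0.46, 0.018], [0.415, 0.818, -0.397], [-0.198, -0.345, -0.918]]
force: [0.1, -1.2, 1.1]
opening: 0.501
grasp_force: 0.0
```

>>> drive_tool(
  motion=[
    [[0,0,0],[0,0,0]],
    [[0,0,0],[0,0,0]],
    [[0,0,0],[0,0,0]],
    [[0,0,0],[0,0,0]],
    [[0,0,0],[0,0,0]],
  ],
  gripper=0,
)

```text
time_s: 15.7
position: [0.4597, 0.0265, 0.0789]
tcp_rot: [[-0.888, 0.459, 0.017], [0.415, 0.818, -0.397], [-0.196, -0.346, -0.918]]
force: [0.5, -0.0, 1.3]
opening: 0.196
grasp_force: 30.0
```

>>> drive_tool(
  motion=[
    [[0,0,0],[0,0,0]],
    [[0,0,0],[0,0,0]],
  ],
)

```text
time_s: 15.9
position: [0.4596, 0.0264, 0.0787]
tcp_rot: [[-0.888, 0.459, 0.016], [0.415, 0.818, -0.397], [-0.196, -0.346, -0.918]]
force: [0.8, 1.4, 2.9]
opening: 0.193
grasp_force: 30.0
```

```bash
python3 - <<'E'
from h import *
k=json.load(open("k.json")); s=read_state();q=s["joint_positions"]; S=dict(s=.082)
err(*pose(-1,50,95,17,95,20,12,**S)); print(s["grasp_force"],q[3])
W=[((-1,50,117,17.5,95,25,12),5),((-1,34,117,18,95,47,12),5),((-1,18.5,115,18,95,60,12),5),((-1,18.5,95,18,95,62,12),5)]
for a,n in W:
    q,c=ik(*pose(*a,**S),k,q); print(np.round(q),round(c,2),check(*a,**S))
path((np.array(s["position"]),s["tcp_rot"]),[(pose(*a,**S),n) for a,n in W])
E
```

```text
tray TCP [-76.1  54.2  78.7] err mm(tool) [-0.3  0.3  1.2] rot [-0.005 -0.    -0.001] F [0.8 1.4 2.9] op 0.19326455585719587 15.9 [  5.  36. 111. -38.  41. -28.]
29.98175734479446 -37.67712510497381
[  3.  36. 102. -25.  58. -47.] 0.0 minz 130 over-rail z 130 shelf 17 carton 0 miny -13
[ 11.  42. 101. -44.  68. -42.] 0.0 minz 89 over-rail z 89 shelf 0 carton 0 miny 9
[ 14.  47. 106. -60.  70. -34.] 0.0 minz 65 over-rail z 124 shelf 0 carton 0 miny 8
[ 17.  52. 109. -69.  68. -13.] 0.0 minz 31 over-rail z 999 shelf 0 carton 0 miny 12
[[-0.8, -2.3, -5.1], [0.012, 0.041, -0.021]],
[[-0.6, -2.4, -5.1], [0.012, 0.041, -0.021]],
[[-0.3, -2.4, -5.1], [0.012, 0.041, -0.021]],
[[-0.0, -2.5, -5.0], [0.012, 0.041, -0.021]],
[[0.2, -2.6, -5.0], [0.012, 0.041, -0.021]],
--
[[-0.9, -5.2, 1.3], [0.077, -0.018, -0.045]],
[[-0.6, -5.2, 1.7], [0.077, -0.018, -0.045]],
[[-0.4, -5.0, 2.1], [0.077, -0.018, -0.045]],
[[-0.1, -4.9, 2.5], [0.077, -0.018, -0.045]],
[[0.2, -4.7, 2.8], [0.077, -0.018, -0.045]],
--
[[-0.4, -3.4, 3.2], [0.048, -0.028, -0.027]],
[[-0.2, -3.3, 3.4], [0.048, -0.028, -0.027]],
[[-0.0, -3.1, 3.5], [0.048, -0.028, -0.027]],
[[0.1, -3.0, 3.7], [0.048, -0.028, -0.027]],
[[0.3, -2.8, 3.8], [0.048, -0.028, -0.027]],
--
[[-0.6, 4.4, 2.8], [0.015, -0.021, 0.035]],
[[-0.4, 4.5, 2.7], [0.015, -0.021, 0.035]],
[[-0.2, 4.5, 2.7], [0.015, -0.021, 0.035]],
[[0.1, 4.5, 2.6], [0.015, -0.021, 0.035]],
[[0.3, 4.6, 2.5], [0.015, -0.021, 0.035]],
--
```

```bash
python3 - <<'E'
from h import *
S=dict(s=.082)
for a in [(-1,50,106,17.5,95,25,13),(-1,50,106,17.5,95,28,13),(-1,50,117,17.5,95,33,14),(-1,50,117,17.5,95,30,14),(-1,42,117,18,95,36,14),(-1,34,117,18,95,40,15),(-1,34,117,18,95,43,15),(-1,26,117,18,95,50,15),(-1,22,116,18,95,53,15)]: print(a,check(*a,**S))
s=read_state();k=json.load(open("k.json"));q=s["joint_positions"]
W=[((-1,50,106,17.5,95,26,13),3),((-1,50,117,17.5,95,33,14),3),((-1,34,117,18,95,42,15),4),((-1,18.5,115,18,95,58,14),5),((-1,18.5,95,18,95,62,13),5)]
for a,n in W: q,c=ik(*pose(*a,**S),k,q); print(np.round(q),check(*a,**S))
path((np.array(s["position"]),s["tcp_rot"]),[(pose(*a,**S),n) for a,n in W])
E
```

```text
(-1, 50, 106, 17.5, 95, 25, 13) minz 112 over-rail z 116 shelf 0 carton 0 miny -9
(-1, 50, 106, 17.5, 95, 28, 13) minz 107 over-rail z 110 shelf 0 carton 0 miny -4
(-1, 50, 117, 17.5, 95, 33, 14) minz 116 over-rail z 116 shelf 0 carton 0 miny 0
(-1, 50, 117, 17.5, 95, 30, 14) minz 122 over-rail z 122 shelf 0 carton 0 miny -5
(-1, 42, 117, 18, 95, 36, 14) minz 111 over-rail z 111 shelf 0 carton 0 miny -3
(-1, 34, 117, 18, 95, 40, 15) minz 104 over-rail z 104 shelf 16 carton 0 miny -3
(-1, 34, 117, 18, 95, 43, 15) minz 98 over-rail z 98 shelf 0 carton 0 miny 2
(-1, 26, 117, 18, 95, 50, 15) minz 86 over-rail z 104 shelf 7 carton 0 miny 0
(-1, 22, 116, 18, 95, 53, 15) minz 79 over-rail z 126 shelf 9 carton 0 miny -1
[  5.  36. 106. -33.  51. -36.] minz 111 over-rail z 114 shelf 0 carton 0 miny -7
[  7.  38. 100. -32.  62. -42.] minz 116 over-rail z 116 shelf 0 carton 0 miny 0
[  9.  40. 104. -44.  62. -42.] minz 100 over-rail z 100 shelf 0 carton 0 miny 1
[ 14.  46. 107. -61.  67. -34.] minz 69 over-rail z 135 shelf 2 carton 0 miny 3
[ 17.  52. 110. -70.  68. -12.] minz 30 over-rail z 99
[... 245 characters left out ...]
026, -0.027]],
[[-0.1, -3.1, -4.1], [0.035, 0.026, -0.027]],
--
[[-0.9, -5.2, 2.5], [0.039, -0.027, -0.045]],
[[-0.6, -5.1, 2.7], [0.039, -0.027, -0.045]],
[[-0.2, -5.1, 3.0], [0.039, -0.027, -0.045]],
[[0.1, -4.9, 3.2], [0.039, -0.027, -0.045]],
--
[[-0.2, -3.9, 2.9], [0.056, -0.024, -0.034]],
[[-0.0, -3.7, 3.1], [0.056, -0.024, -0.034]],
[[0.2, -3.5, 3.3], [0.056, -0.024, -0.034]],
[[0.4, -3.3, 3.5], [0.056, -0.024, -0.034]],
[[0.5, -3.1, 3.7], [0.056, -0.024, -0.034]],
--
[[-0.4, 4.2, 3.0], [0.022, -0.018, 0.033]],
[[-0.2, 4.2, 2.9], [0.022, -0.018, 0.033]],
[[-0.0, 4.3, 2.8], [0.022, -0.018, 0.033]],
[[0.2, 4.4, 2.7], [0.022, -0.018, 0.033]],
[[0.4, 4.4, 2.6], [0.022, -0.018, 0.033]],
--
```

>>> drive_tool(
  motion=[
    [[-0.7,-2.2,-4.1],[0.029,0.028,-0.024]],
    [[-0.5,-2.4,-4],[0.029,0.028,-0.024]],
    [[-0.3,-2.5,-4],[0.029,0.028,-0.024]],
    [[-0.5,-2.8,-4.3],[0.035,0.026,-0.027]],
    [[-0.3,-3,-4.2],[0.035,0.026,-0.027]],
  ],
)

```text
time_s: 16.4
position: [0.4568, 0.0235, 0.1024]
tcp_rot: [[-0.928, 0.33, -0.173], [0.372, 0.8, -0.471], [-0.017, -0.502, -0.865]]
force: [0.8, -0.4, -0.9]
opening: 0.195
grasp_force: 30.0
```

>>> drive_tool(
  motion=[
    [[0,-3.1,-4.1],[0.035,0.026,-0.027]],
    [[-0.9,-5.2,2.5],[0.039,-0.027,-0.045]],
    [[-0.6,-5.1,2.7],[0.039,-0.027,-0.045]],
  ],
)

```text
time_s: 16.7
position: [0.4542, 0.0116, 0.1083]
tcp_rot: [[-0.965, 0.197, -0.175], [0.262, 0.78, -0.568], [0.024, -0.594, -0.804]]
force: [-0.4, -0.6, -0.4]
opening: 0.197
grasp_force: 30.0
```

>>> drive_tool(
  motion=[
    [[-0.2,-5.1,3],[0.039,-0.027,-0.045]],
    [[0,-4.9,3.2],[0.039,-0.027,-0.045]],
    [[0,0,0],[0,0,0]],
  ],
)

```text
time_s: 17.0
position: [0.4498, 0.0004, 0.109]
tcp_rot: [[-0.986, 0.096, -0.136], [0.162, 0.752, -0.639], [0.041, -0.652, -0.757]]
force: [-0.6, 0.9, -0.4]
opening: 0.202
grasp_force: 30.0
```

```bash
python3 - <<'E'
from h import *
S=dict(s=.082); err(*pose(-1,34,117,18,95,42,15,**S))
s=read_state()
W=[((-1,18.5,115,18,95,58,14),5),((-1,18.5,95,18,95,62,13),5)]
path((np.array(s["position"]),s["tcp_rot"]),[(pose(*a,**S),n) for a,n in W])
E
```

```text
tray TCP [-81.5  27.  109. ] err mm(tool) [-2.3 -0.7 -1.3] rot [-0.001 -0.006  0.004] F [-0.6  0.9 -0.4] op 0.20191475095474198 17.0 [ 10.  40. 104. -43.  62. -42.]
[[-0.7, -4.0, 2.7], [0.056, -0.025, -0.033]],
[[-0.5, -3.9, 2.9], [0.056, -0.025, -0.033]],
[[-0.3, -3.7, 3.1], [0.056, -0.025, -0.033]],
[[-0.1, -3.6, 3.3], [0.056, -0.025, -0.033]],
[[0.1, -3.4, 3.5], [0.056, -0.025, -0.033]],
--
[[-0.4, 4.2, 3.0], [0.022, -0.018, 0.033]],
[[-0.2, 4.2, 2.9], [0.022, -0.018, 0.033]],
[[-0.0, 4.3, 2.8], [0.022, -0.018, 0.033]],
[[0.2, 4.4, 2.7], [0.022, -0.018, 0.033]],
[[0.4, 4.4, 2.6], [0.022, -0.018, 0.033]],
--
```

>>> drive_tool(
  motion=[
    [[-0.7,-4,2.7],[0.056,-0.025,-0.033]],
    [[-0.5,-3.9,2.9],[0.056,-0.025,-0.033]],
    [[-0.3,-3.7,3.1],[0.056,-0.025,-0.033]],
    [[0,-3.6,3.3],[0.056,-0.025,-0.033]],
    [[0,-3.4,3.5],[0.056,-0.025,-0.033]],
  ],
)

```text
time_s: 17.5
position: [0.4515, -0.0239, 0.1126]
tcp_rot: [[-0.996, -0.087, -0.01], [-0.04, 0.554, -0.831], [0.078, -0.828, -0.556]]
force: [0.7, 0.2, -0.8]
opening: 0.196
grasp_force: 30.0
```

>>> drive_tool(
  motion=[
    [[0,0,0],[0,0,0]],
    [[-0.4,4.2,3],[0.022,-0.018,0.033]],
    [[-0.2,4.2,2.9],[0.022,-0.018,0.033]],
    [[0,4.3,2.8],[0.022,-0.018,0.033]],
  ],
)

```text
time_s: 17.9
position: [0.4516, -0.0243, 0.0971]
tcp_rot: [[-0.999, 0.017, 0.045], [-0.03, 0.504, -0.863], [-0.038, -0.864, -0.502]]
force: [0.8, 0.1, -1.5]
opening: 0.195
grasp_force: 30.0
```

```bash
python3 - <<'E'
from h import *
S=dict(s=.082); P=pose(-1,18.5,95,18,95,62,13,**S);err(*P); steps(*P,3)
E
```

```text
tray TCP [-75.6   2.8  97.1] err mm(tool) [2.6 9.2 5.5] rot [ 0.049 -0.034  0.059] F [ 0.8  0.1 -1.5] op 0.19492127529019823 17.9 [ 16.  49. 109. -67.  67. -21.]
[[0.9, 3.1, 1.8], [0.016, -0.011, 0.02]],
[[1.0, 3.1, 1.8], [0.016, -0.011, 0.02]],
[[1.0, 3.1, 1.7], [0.016, -0.011, 0.02]],
```

>>> drive_tool(
  motion=[
    [[0,3.1,1.8],[0.016,-0.011,0.02]],
    [[0,3.1,1.8],[0.016,-0.011,0.02]],
    [[0,3.1,1.7],[0.016,-0.011,0.02]],
    [[0,0,0],[0,0,0]],
  ],
)

```text
time_s: 18.3
position: [0.452, -0.0246, 0.0868]
tcp_rot: [[-0.994, 0.077, 0.075], [-0.032, 0.461, -0.887], [-0.103, -0.884, -0.456]]
force: [-0.4, 1.6, 0.6]
opening: 0.196
grasp_force: 30.0
```

```bash
python3 - <<'E'
from h import *
S=dict(s=.082); P=pose(-1,18.5,95,18,95,62,13,**S);err(*P)
E
```

```text
tray TCP [-75.2   2.6  86.8] err mm(tool) [ 2.6  0.3 -0.1] rot [-0.001 -0.001  0.002] F [-0.4  1.6  0.6] op 0.19592491365918518 18.3 [ 17.  52. 109. -70.  68. -13.]
```

>>> drive_tool(
  motion=[
    [[0,0,0],[0,0,0]],
    [[0,0,0],[0,0,0]],
    [[0,0,0],[0,0,0]],
    [[0,0,0],[0,0,0]],
  ],
  gripper=0.5,
)

```text
time_s: 18.7
position: [0.4519, -0.0246, 0.0868]
tcp_rot: [[-0.994, 0.077, 0.076], [-0.032, 0.462, -0.886], [-0.103, -0.883, -0.457]]
force: [-0.4, 1.1, 0.4]
opening: 0.46
grasp_force: 0.0
```

>>> drive_tool(
  motion=[
    [[0,0,-25],[0,0,0]],
    [[0,0,-27.5],[0,0,0]],
    [[0,0,-27.5],[0,0,0]],
    [[10,-15,-20],[-0.05,0.03,0]],
    [[10,-15,-20],[-0.05,0.03,0]],
  ],
)

```text
time_s: 19.2
position: [0.4204, 0.0676, 0.1667]
tcp_rot: [[-0.997, 0.069, 0.024], [0.018, 0.55, -0.835], [-0.07, -0.832, -0.55]]
force: [0.3, -0.1, -0.2]
opening: 0.501
grasp_force: 0.0
```

>>> drive_tool(
  motion=[
    [[10,-15,-20],[-0.06,0.03,0]],
    [[10,-15,-20],[-0.06,0.03,0]],
    [[0,-10,-20],[-0.06,0.03,0]],
    [[0,0,0],[0,0,0]],
    [[0,0,0],[0,0,0]],
  ],
)

```text
time_s: 19.7
position: [0.3983, 0.0913, 0.2337]
tcp_rot: [[-0.996, 0.075, -0.052], [0.089, 0.689, -0.719], [-0.018, -0.721, -0.693]]
force: [-1.4, -0.3, 0.8]
opening: 0.499
grasp_force: 0.0
```

```bash
python3 - <<'E'
from h import *
s=read_state(); print(s["opening"],s["force"],s["position"],s["time_s"])
a=capture("wrist");b=capture("scene");C=cam("wrist",s)
for q in([-.1,.018,.095],[.1,.018,.095]): print(proj(C,w(q)),proj(cam("scene"),w(q)))
cv2.imwrite("pics/fin.png",np.hstack([cv2.resize(a[:,:,::-1],(420,315)),cv2.resize(b[180:300,225:370,::-1],(380,315))]))
E
```

```text
0.4985925450678465 [-1.44403353 -0.34114474  0.77736215] [0.39831008 0.09133056 0.23368513] 19.7
[315.00985687 226.95595646] [320.18164015 213.68626084]
[301.09839745 394.06121346] [274.97764926 247.04601458]
```

View pics/fin.png

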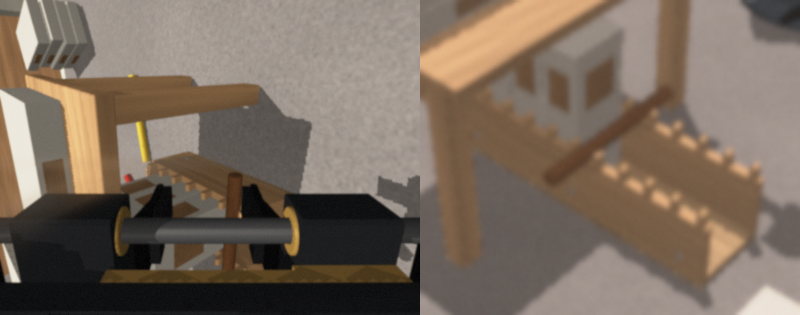

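The final view shows the bar square across, right before the front carton, with its scene ends at about (318,216) and (275,249). The predictions for the last notch were (320,214) and (275,247). The gripper is clear of it.

```bash
python3 -c "
from rig import *
print(hand_in())"
```

```text
the job is handed in; nothing more can be done
None
```

The bar was walked one end at a time to the last pair of notches before the front carton, let go there square across, and handed in at about 20 s of the 61 s allowed; the hand-in gave back no verdict, but the last pictures put both ends within a few pixels of where that notch should appear.

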